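# Fit the depositor nozzles and close the manifold

### The job

Get the depositor's manifold ready for the next batch: fit every nozzle on the bench (some have fallen over) to an outlet of its own, any outlet, spout up, by entering its lugs in the collar's slots, pushing down against the valve spring, turning it clockwise to the stop and letting it spring up so that the lugs sit in their pockets. Close an outlet that is left without a nozzle with the blanking cap in the same way, and leave the cap in its tray if it is not needed. Let go of everything, and do not knock over the small jar with the white lid beside the manifold.

Things in the scene. Friction and masses are not known exactly. Their poses are not given: they have to be found in the camera images.
- manifold: Fixed steel bar, 310 x 70 mm, lying in a cradle, with three outlets up, 110 mm apart. Origin on the table under its middle; own y along the bar (to the left), own x across it, away from the robot. Each outlet is an upright steel collar 40 mm high, 56 mm outside, 41 mm bore, rim 120 mm above the table, with two opposite L-shaped slots through its wall and a sprung valve disc in its bore.
- outlet1 (a point): Right-hand outlet: centre of the collar's rim; axes as the manifold's. All outlets: the slots are open at the rim towards +x and -x (14 to 19 mm wide, so lugs may be 8 degrees off), run down and then clockwise (from above) under a lip to a pocket 80 degrees round; an end stop is at 85 degrees.
- outlet2 (a point): Middle outlet, same point and axes. All outlets: the foot of a nozzle or cap meets the sprung disc 9 mm below the rim (7 N, then 0.5 N more per mm); hard stop 27 mm below the rim. The lugs pass under the lip when the foot is 22 mm below the rim: push it 24 to 26 mm down before turning.
- outlet3 (a point): Left-hand outlet, same point and axes. All outlets: let go at the pocket and the spring lifts the lugs 5 mm into it and holds them. Locked, the foot is 17 mm below the rim: a nozzle's centre is then 27 mm above the rim, the cap's 15 mm. To take a part off: push down, turn back anticlockwise, lift.
- nozzle1_mid (a point): Steel nozzle, 88 mm tall, 160 g. From the foot up: spigot 36 mm across, 28 mm long, with two opposite lugs (8 mm wide, out to 31 mm from the axis, 5 to 12 mm above the foot); round ribbed grip 48 mm across, 28 to 66 mm up; flat spout 36 x 14 mm. Point: its centre, 44 mm above the foot. Own z: axis, foot to spout; own x: through the lugs and along the spout's long side. Starts standing. May be absent.
- nozzle2_mid (a point): Steel nozzle, 88 mm tall, 160 g. From the foot up: spigot 36 mm across, 28 mm long, with two opposite lugs (8 mm wide, out to 31 mm from the axis, 5 to 12 mm above the foot); round ribbed grip 48 mm across, 28 to 66 mm up; flat spout 36 x 14 mm. Point: its centre, 44 mm above the foot. Own z: axis, foot to spout; own x: through the lugs and along the spout's long side. Starts lying, spout to the left. May be absent.
- nozzle3_mid (a point): Steel nozzle, 88 mm tall, 160 g. From the foot up: spigot 36 mm across, 28 mm long, with two opposite lugs (8 mm wide, out to 31 mm from the axis, 5 to 12 mm above the foot); round ribbed grip 48 mm across, 28 to 66 mm up; flat spout 36 x 14 mm. Point: its centre, 44 mm above the foot. Own z: axis, foot to spout; own x: through the lugs and along the spout's long side. Starts lying, spout to the right. May be absent.
- blank_mid (a point): Steel blanking cap, 64 mm tall, 140 g: spigot and lugs as the nozzles' (foot to 28 mm), a disc 48 mm across (28 to 36 mm), and on top an upright grip bar 44 mm long, 14 mm wide, 28 mm high. Point: its centre, 32 mm above the foot. Own z: axis, foot to bar; own x: through the lugs and along the bar. Starts standing in the tray.
- tray_in (a point): Shallow fixed steel tray, 120 mm (own x) by 160 mm (own y), walls 20 mm high and 4 mm thick, that holds the blanking cap. This point is the centre of its inner floor.
- grease: Small jar with a white lid, 60 mm across, 70 mm tall, standing on the robot's side of the manifold's left end; origin under its foot, own z up.
Things that resemble listed ones, but are neither listed nor needed, are in the scene too. Leave any red look-alike of the part that bears nozzle1_mid alone. Leave any yellow look-alike of the part that bears blank_mid alone.

How it is judged:
By the outcome, as a careful person would: the job done as asked, in the order asked, and still so for the second after the job is handed in, with the robot touching nothing.
Of nozzle1, nozzle2, nozzle3 only 2 to 3 are there at a start; the rules pass over those that are not, and their reading is None.
At some moment in a run one of nozzle1, nozzle2, nozzle3 may be knocked a few centimetres aside while the robot is not near it.
Once in a run the grip may slacken for a moment while it holds something.
It also fails if it takes over 210 s, if anything falls off the work surface, if the arm or the gripper's body presses on something with over 40 N, if the wrist force passes 120 N, or if a joint passes its speed limit or range.

### The arm

A 6-joint arm with a two-finger parallel gripper is mounted at the origin on the work surface. World frame = base frame: x ahead of the robot, y to its left, z up, the work surface at z = 0. Lengths are in m, angles in rad, forces in N, time in s.
With the tool pointing down it reaches from about 0.325 to 0.75 m from the base axis. Payload 7.6 kg.
Tool frame: the origin (TCP) lies between the finger pads; the fingertips stand 14 mm ahead of it and the grasp point (between the pads) lies 5 mm behind it; z points along the fingers, y is the line along which they close (so a half turn about z gives the same grasp; the last joint's range is limited). The gripper opens to 85 mm and grips with 20 to 120 N. Pads are 22 mm wide; open, the fingers measure 114 mm over their backs; the gripper's body (76 mm by 85 mm) begins 54 mm behind the grasp point. The pads swing forward as they close: fully open they stand 13 mm farther back than shut.
Start: joints at [1.212, 0.052, 1.401, -0, 1.689, -0.07], TCP at [0.15, 0.503, 0.245] pointing down, gripper open.
Joint ranges: [-2.9, 2.9], [-0.91, 2.17], [0.12, 2.37], [-1.06, 4.2], [0.26, 2.73], [-2.93, 2.93]. Speed limits (rad/s): [2.57, 2.57, 3.01, 3.14, 3.14, 3.14].

### API

Orientations are given as a unit quaternion [x, y, z, w].
In Python, from station import manip gives the robot as it stands.
- The arm moves only by the tool arm_command, never from a script. Its argument "series" is a list of rows, each a list of 7 numbers: the shift along the tool's x, y, z in cm, then the turn, a rotation vector about the tool's x, y, z in degrees, then the finger opening in cm, from 0 to 8.54. A call has 1 to 5 rows; each row shifts and turns the commanded pose from where the row before left it, along the tool's axes as they then stand; what a row does not reach is not made up. A row lasts 1/10 s, in which the tool goes at most 50 mm and 8.59 degrees, less where a joint would pass 70% of its speed; a pose out of reach is approached as far as the arm can. A call with a gripper value outside its range is refused whole. The fingers move at their own pace and stop on an object; "squeeze" is the grip in N (left out, the last holds). Time passes only in rows, so rows that do not move let the fingers close. It gives the time, the measured TCP pose, the force, the opening and the grip force at its end, in the units of the state.
- manip.sense(): the state, without advancing time (a new reading comes with each control period).
- manip.grab_frame(name): name is "side" or "top" or "wrist"; returns the picture (400x640x3 uint8, red, green, blue); there is no depth.
- manip.camera_params(name): a dict with "fx", "fy", "cx", "cy" (pixels), "cam_to_world" (4x4, takes a point from camera to world coordinates). Camera axes: x right, y down, z forward; pixel columns grow to the right and rows downward; lengths in m; the calibration is good to about 2 mm. A picture is of the moment at which its call begins: read the wrist's pose just before it. camera_params takes no time and is no camera call; for the wrist camera it gives the pose at the moment of the call.
- manip.close_job(): hands the job in; it is judged then, once.
The state is a dict: "clock": time; "qpos": joint angles; "qvel": joint speeds; "effort": joint torques, N m; "ee_pos": TCP position; "ee_rot": TCP orientation; "wrist_force": force on the tool from outside, world axes, zero at the start; "ft_torque": the same for the moment, N m; "grip_width": finger opening in m; "finger_force": force on a finger pad.
Only numpy, scipy, OpenCV 4.12 (cv2) and the standard library are available. Lean on these libraries where they do the work, as an engineer would, in place of code of your own. Each camera call takes 0.05 s, during which the arm holds its last target. There are 200 camera calls.

## Working session

There is one attempt and no reset: what is moved stays moved. The work goes in short steps, Python scripts to look and compute and a tool call to move; the robot and the scene stay as the last step left them, time stands still between calls to the robot, and variables do not carry over. Pictures are saved under pics/ and viewed, at most 14 in all, crops included, and the job is handed in when it is done.

Besides the shell and the picture viewer there is one more tool, called after "Emit:" in YAML: its name, and indented under it one key for each argument. arm_command: Moves the arm, as the interface text tells. Its arguments: {"type":"object","properties":{"series":{"type":"array"},"squeeze":{"type":"number"}},"required":["series"]}

```bash
mkdir -p pics; ls
cat > h.py <<'E'
import numpy as np,cv2
from station import manip
from scipy.spatial.transform import Rotation as R
def ray(n,u,v,z,P=None):
    p=P or manip.camera_params(n);T=np.array(p["cam_to_world"])
    d=T[:3,:3]@[(u-p["cx"])/p["fx"],(v-p["cy"])/p["fy"],1];o=T[:3,3]
    return o+d*(z-o[2])/d[2]
def proj(n,X):
    p=manip.camera_params(n);T=np.array(p["cam_to_world"])
    c=T[:3,:3].T@(np.array(X)-T[:3,3]);return np.array([p["fx"]*c[0]/c[2]+p["cx"],p["fy"]*c[1]/c[2]+p["cy"]])
def grab(n,f):
    im=manip.grab_frame(n)[:,:,::-1].copy();cv2.imwrite("pics/"+f,im);return im
E
python3 - <<'E'
from h import *
a=grab("top","t0.png");b=grab("side","s0.png")
for n in("top","side"):
    p=manip.camera_params(n);print(n,p["fx"],np.round(p["cam_to_world"],3).tolist())
s=manip.sense();print(s["clock"],s["ee_pos"],s["ee_rot"],s["wrist_force"])
E
```

```text
pics
top 482.3308080057819 [[0.135, -0.97, 0.2, 0.255], [-0.991, -0.133, 0.025, -0.05], [0.002, -0.201, -0.979, 1.577], [0.0, 0.0, 0.0, 1.0]]
side 413.22766383783494 [[0.808, -0.45, 0.382, 0.138], [-0.59, -0.615, 0.524, -0.636], [-0.001, -0.648, -0.762, 0.974], [0.0, 0.0, 0.0, 1.0]]
0.1 [0.14941423 0.50303895 0.24457339] [ 1.43888833e-01  9.89593618e-01 -6.72612145e-04 -1.50363176e-04] [ 0.18748635 -0.75897446 -0.21856568]
```

View pics/t0.png

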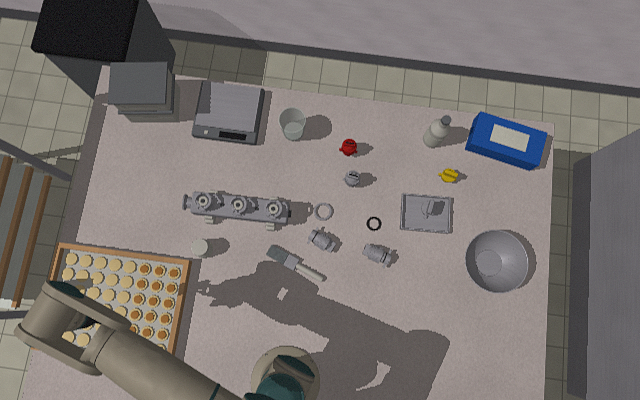

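View pics/s0.png

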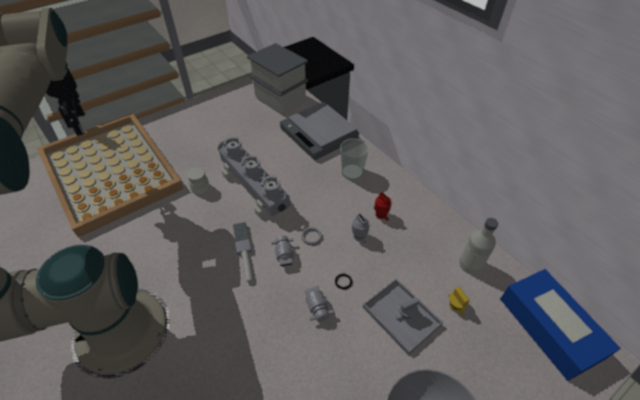

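The top view shows the grey standing nozzle at (353,178), with its red look-alike at (348,147). The lying nozzles are at (323,240) and (378,254), and the cap is in the tray at (430,208) with its yellow look-alike at (450,175). The manifold collars are at about (204,202), (239,205) and (274,209), and the jar is at (198,247). All three nozzles are there, so the cap stays in the tray. I'll check these in a close crop.

Run:
```python
from h import *
a=cv2.imread("pics/t0.png");b=cv2.imread("pics/s0.png")
c=cv2.resize(a[165:270,180:400],None,fx=3.6,fy=3.6,interpolation=cv2.INTER_CUBIC)
cv2.imwrite("pics/c0.png",c)
for n,u,v,z in[("o3",204,202,.12),("o2",239,205,.12),("o1",274,209,.12),("n1",353,178,.088),("l1",323,240,.024),("l2",378,254,.024),("jar",198,247,.07),("tray",427,213,0)]:
    print(n,ray("top",u,v,z).round(3))
```

```text
o3 [0.503 0.322 0.12 ]
o2 [0.509 0.213 0.12 ]
o1 [0.511 0.105 0.12 ]
n1 [ 0.65  -0.126  0.088]
l1 [ 0.448 -0.058  0.024]
l2 [ 0.428 -0.239  0.024]
jar [0.368 0.327 0.07 ]
tray [ 0.588 -0.388  0.   ]
```

View pics/c0.png

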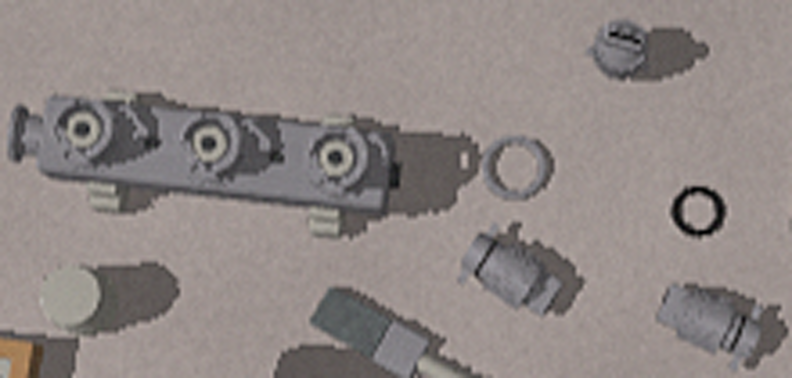

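```bash
cat >> h.py <<'E'
def goal(pos,yaw):
    """turn about tool z (deg) first, then shift (cm) in the turned tool axes"""
    s=manip.sense();r=R.from_quat(s["ee_rot"]).as_matrix()
    y0=np.degrees(np.arctan2(r[1,1],r[0,1]));t=-((yaw-y0+180)%360-180)
    r2=r@R.from_rotvec([0,0,t],degrees=True).as_matrix()
    print("clock",round(s["clock"],1),"pos",s["ee_pos"].round(4) if hasattr(s["ee_pos"],'round') else s["ee_pos"],"yaw",round(y0,1),"tilt",round(np.degrees(np.arccos(-r[2,2])),2),"q6",round(s["qpos"][5],2),"w",s["grip_width"],s["finger_force"])
    print(" turn z",round(t,1),"shift cm",(r2.T@(np.array(pos)-s["ee_pos"])*100).round(2))
E
python3 - <<'E'
from h import *
goal([.44,.21,.33],90)
p=manip.camera_params("wrist");T=np.array(p["cam_to_world"]);s=manip.sense();r=R.from_quat(s["ee_rot"]).as_matrix()
print(p["fx"],(r.T@(T[:3,3]-s["ee_pos"])).round(3),(r.T@T[:3,:3]).round(3).tolist())
E
```

```text
clock 0.1 pos [0.1494 0.503  0.2446] yaw 73.5 tilt 0.08 q6 -0.07 w 0.08525117597413388 0.0
 turn z -16.5 shift cm [-29.05 -29.31  -8.52]
337.8752143883555 [ 0.068 -0.001 -0.128] [[-0.001, -0.963, -0.271], [1.0, -0.001, -0.001], [0.001, -0.271, 0.963]]
```

Emit:
arm_command:
  series:
    - [0, 0, -2, 0, 0, -8.3, 8.5]
    - [0, 0, -2, 0, 0, -8.2, 8.5]
    - [-3, -3, -0.6, 0, 0, 0, 8.5]
    - [-3, -3, -0.6, 0, 0, 0, 8.5]
    - [-3, -3, -0.6, 0, 0, 0, 8.5]

```text
clock: 0.6
ee_pos: [0.24, 0.4121, 0.3031]
ee_rot: [-0.0, 1.0, -0.0, -0.0]
wrist_force: [-0.2, 0.1, 0.2]
grip_width: 0.0849
finger_force: 0.0
```

Emit:
arm_command:
  series:
    - [-3, -3, -0.6, 0, 0, 0, 8.5]
    - [-3, -3, -0.6, 0, 0, 0, 8.5]
    - [-3, -3, -0.6, 0, 0, 0, 8.5]
    - [-3, -3, -0.6, 0, 0, 0, 8.5]
    - [-3, -3, 0, 0, 0, 0, 8.5]

```text
clock: 1.1
ee_pos: [0.3903, 0.2617, 0.328]
ee_rot: [0.0, 1.0, 0.0, 0.0]
wrist_force: [0.9, 0.9, -0.6]
grip_width: 0.085
finger_force: 0.0
```

Emit:
arm_command:
  series:
    - [-3, -3, 0, 0, 0, 0, 8.5]
    - [-2, -2.3, 0, 0, 0, 0, 8.5]
    - [0, 0, 0, 0, 0, 0, 8.5]
    - [0, 0, 0, 0, 0, 0, 8.5]

```text
clock: 1.5
ee_pos: [0.4393, 0.2098, 0.3268]
ee_rot: [0.001, 1.0, -0.0, -0.001]
wrist_force: [0.1, 0.5, 0.3]
grip_width: 0.0849
finger_force: 0.0
```

Run:
```python
from h import *
goal([.44,.21,.33],90)
im=grab("wrist","w0.png")
for X in([.503,.322,.12],[.509,.213,.12],[.511,.105,.12]): print(proj("wrist",X).round(0))
```

```text
clock 1.5 pos [0.4393 0.2098 0.3268] yaw 89.9 tilt 0.06 q6 -1.2 w 0.08492415246919924 0.0
 turn z -0.1 shift cm [-0.07  0.02 -0.32]
[430. 234.]
[327. 239.]
[226. 241.]
```

View pics/w0.png

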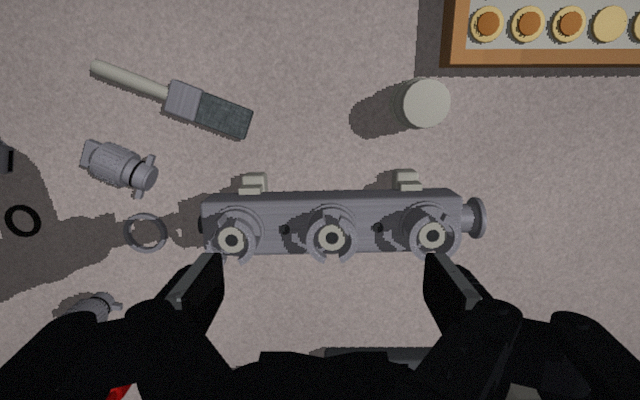

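Wrist view: the valve discs are at (231,240), (331,238) and (432,235), and the jar lid is at (427,103). A lying nozzle is at (118,167) with its lugs at the lower right, so its spout points right. The grey standing nozzle is at (90,305).

Run:
```python
from h import *
im=cv2.imread("pics/w0.png");g=cv2.cvtColor(im,cv2.COLOR_BGR2HSV)
pts=[]
for u,v in((231,240),(331,238),(432,235)):
    w=im[v-16:v+17,u-16:u+17].astype(int)
    m=((w.min(2)>125)&((w[:,:,2]-w[:,:,0])>8)).astype(np.uint8)
    c=max(cv2.findContours(m,0,1)[0],key=cv2.contourArea);(x,y),rad=cv2.minEnclosingCircle(c)
    M=cv2.moments(cv2.convexHull(c))
    cu,cv_=u-16+M["m10"]/M["m00"],v-16+M["m01"]/M["m00"]
    X=ray("wrist",cu,cv_,.111);pts.append(X);print(cu,cv_,rad,cv2.contourArea(cv2.convexHull(c)),X.round(4))
d=pts[2]-pts[0];print(np.linalg.norm(d),"yaw",np.degrees(np.arctan2(-d[0],d[1])))
goal([.60,-.125,.22],90)
```

```text
230.67106227106228 239.56923076923076 13.008645057678223 455.0 [0.5127 0.1075 0.111 ]
331.0321415673528 237.31419284940412 12.657538414001465 461.5 [0.5103 0.2172 0.111 ]
429.5150183150183 230.6974358974359 12.132568359375 227.5 [0.5028 0.3241 0.111 ]
0.21680993240457097 yaw 2.6349471915382465
clock 1.6 pos [0.4389 0.2103 0.327 ] yaw 90.0 tilt 0.04 q6 -1.2 w 0.08482966088210515 0.0
 turn z -0.0 shift cm [-16.11 -33.54  10.69]
```

Emit:
arm_command:
  series:
    - [-1.8, -3.7, 0, 0, 0, 0, 8.5]
    - [-1.8, -3.7, 0, 0, 0, 0, 8.5]
    - [-1.8, -3.7, 1, 0, 0, 0, 8.5]
    - [-1.8, -3.7, 1, 0, 0, 0, 8.5]
    - [-1.8, -3.7, 1, 0, 0, 0, 8.5]

```text
clock: 2.05
ee_pos: [0.5293, 0.0249, 0.2972]
ee_rot: [-0.001, 1.0, 0.0, 0.0]
wrist_force: [0.8, 0.2, 0.1]
grip_width: 0.0849
finger_force: 0.0
```

Emit:
arm_command:
  series:
    - [-1.8, -3.7, 1, 0, 0, 0, 8.5]
    - [-1.8, -3.7, 1, 0, 0, 0, 8.5]
    - [-1.8, -3.7, 1, 0, 0, 0, 8.5]
    - [-1.7, -3.9, 1, 0, 0, 0, 8.5]
    - [0, 0, 0, 0, 0, 0, 8.5]

```text
clock: 2.55
ee_pos: [0.6002, -0.1277, 0.2538]
ee_rot: [0.002, 1.0, 0.0, -0.002]
wrist_force: [0.3, 0.5, -0.2]
grip_width: 0.0852
finger_force: 0.0
```

Run:
```python
from h import *
goal([.65,-.126,.25],90)
im=grab("wrist","w1.png")
print(proj("wrist",[.65,-.126,.088]).round(0))
```

```text
clock 2.5 pos [ 0.6002 -0.1277  0.2538] yaw 89.8 tilt 0.27 q6 -1.84 w 0.08519752491696381 0.0
 turn z -0.2 shift cm [-4.98  0.17  0.36]
[324. 236.]
```

View pics/w1.png

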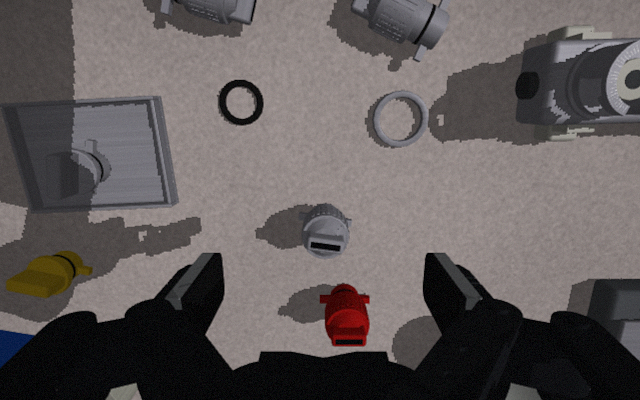

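The grey nozzle stands at (326,230) with its spout slot at (325,243) running nearly along world y. The red look-alike at (347,315) is clear of the finger paths.

```bash
cat >> h.py <<'E'
def spout(f,u,v,h=22,z=.088,thr=45):
    im=cv2.imread("pics/"+f);w=im[v-h:v+h,u-h:u+h]
    m=(w.max(2)<thr).astype(np.uint8);cs=cv2.findContours(m,0,1)[0]
    c=min([c for c in cs if cv2.contourArea(c)>25],key=lambda c:np.hypot(*(np.array(cv2.minAreaRect(c)[0])-h)))
    r=cv2.minAreaRect(c);b=cv2.boxPoints(r)+[u-h,v-h]
    W=np.array([ray("wrist",x,y,z) for x,y in b])
    a,bb=W[1]-W[0],W[2]-W[1];l=a if np.linalg.norm(a)>np.linalg.norm(bb) else bb
    print("spout px",np.array(r[0])+[u-h,v-h],"len",np.linalg.norm(a).round(4),np.linalg.norm(bb).round(4),"centre",W.mean(0).round(4),"lug yaw",round(np.degrees(np.arctan2(l[1],l[0]))%180,1))
    return W.mean(0)
E
python3 - <<'E'
from h import *
X=spout("w1.png",325,243)
goal([X[0],X[1],.15],90)
E
```

```text
spout px [324.92307663 246.11538315] len 0.0053 0.027 centre [ 0.6599 -0.1254  0.088 ] lug yaw 82.1
clock 2.6 pos [ 0.6    -0.1256  0.2552] yaw 89.9 tilt 0.19 q6 -1.84 w 0.08497944797257997 0.0
 turn z -0.1 shift cm [-6.02  0.   10.5 ]
```

Emit:
arm_command:
  series:
    - [-3, 0, 3, 0, 0, 0, 8.5]
    - [-3, 0, 4, 0, 0, 0, 8.5]
    - [0, 0, 4, 0, 0, 0, 8.5]
    - [0, 0, 4, 0, 0, 0, 8.5]
    - [0, 0, 2, 0, 0, 0, 8.5]

```text
clock: 3.1
ee_pos: [0.6585, -0.122, 0.0832]
ee_rot: [-0.001, 1.0, 0.001, -0.003]
wrist_force: [-0.9, -0.0, -0.4]
grip_width: 0.0846
finger_force: 0.0
```

Emit:
arm_command:
  series:
    - [0, 0, 2, 0, 0, 0, 8.5]
    - [0, 0, 2, 0, 0, 0, 8.5]
    - [0, 0, 0, 0, 0, 0, 4]
    - [0, 0, 0, 0, 0, 0, 4]
    - [0, 0, 0, 0, 0, 0, 4]
  squeeze: 80

```text
clock: 3.6
ee_pos: [0.6612, -0.1246, 0.05]
ee_rot: [-0.0, 1.0, -0.0, 0.002]
wrist_force: [0.2, 0.9, -0.2]
grip_width: 0.0463
finger_force: 81.7
```

Emit:
arm_command:
  series:
    - [0, 0, 0, 0, 0, 0, 4]
    - [0, 0, 0, 0, 0, 0, 4]
    - [0, 0, -1, 0, 0, 0, 4]
    - [0, 0, -3, 0, 0, 0, 4]
    - [0, 0, -4, 0, 0, 0, 4]

```text
clock: 4.1
ee_pos: [0.6585, -0.1249, 0.1258]
ee_rot: [0.0, 1.0, 0.001, -0.003]
wrist_force: [1.1, -0.6, -0.7]
grip_width: 0.0463
finger_force: 82.0
```

Run:
```python
from h import *
goal([.508,.326,.25],90)
im=grab("wrist","w2.png")
```

```text
clock 4.1 pos [ 0.6585 -0.1249  0.1258] yaw 89.9 tilt 0.32 q6 -1.81 w 0.04633003047582879 82.02580332756042
 turn z -0.1 shift cm [ 15.12  45.11 -12.28]
```

View pics/w2.png

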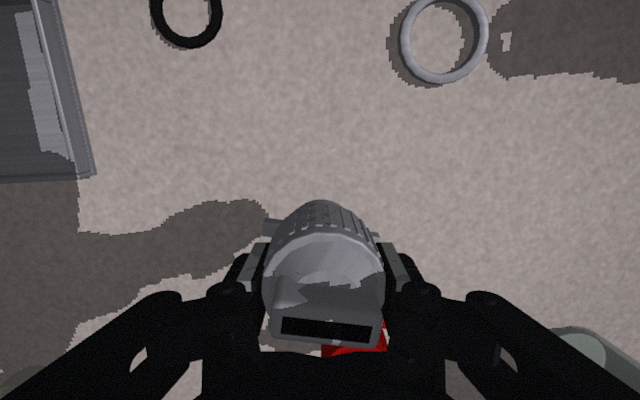

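The nozzle is held upright with its spout slot at (326,329). I'll measure the lug yaw in the hand, then raise and turn.

Run:
```python
from h import *
z=manip.sense()["ee_pos"][2]+.038
spout("w2.png",326,329,60,z,25)
im=cv2.imread("pics/w2.png")
w=im[305:355,265:385];m=(w.max(2)<40).astype(np.uint8)
for c in cv2.findContours(m,0,1)[0]:
    if cv2.contourArea(c)>200: print(cv2.minAreaRect(c))
```

```text
spout px [325.92121124 329.59331512] len 0.006 0.0275 centre [ 0.6603 -0.1261  0.1747] lug yaw 82.5
((61.200401306152344, 24.636409759521484), (90.4180679321289, 17.342926025390625), 6.483074188232422)
```

Emit:
arm_command:
  series:
    - [0, 0, -1.3, 0, 0, 8, 4]
    - [0, 0, -1.3, 0, 0, 8, 4]
    - [0, 0, -1.3, 0, 0, 8, 4]
    - [0, 0, -1.3, 0, 0, 8, 4]
    - [0, 0, -1.3, 0, 0, 8, 4]

```text
clock: 4.65
ee_pos: [0.6598, -0.1253, 0.1931]
ee_rot: [0.345, 0.939, -0.0, 0.0]
wrist_force: [0.4, -0.2, -1.2]
grip_width: 0.0463
finger_force: 82.2
```

Emit:
arm_command:
  series:
    - [0, 0, -1.3, 0, 0, 8, 4]
    - [0, 0, -1.3, 0, 0, 8, 4]
    - [0, 0, -1.3, 0, 0, 8, 4]
    - [0, 0, -1.3, 0, 0, 8, 4]
    - [0, 0, -1.3, 0, 0, 8, 4]

```text
clock: 5.15
ee_pos: [0.6598, -0.1252, 0.2581]
ee_rot: [0.645, 0.764, -0.0, 0.0]
wrist_force: [-0.2, -0.3, -0.8]
grip_width: 0.0465
finger_force: 60.3
```

Run:
```python
from h import *
goal([.508,.326,.25],10)
```

```text
clock 5.2 pos [ 0.6598 -0.1252  0.2581] yaw 9.6 tilt 0.01 q6 -0.41 w 0.04654050548773839 60.312420129776
 turn z -0.4 shift cm [47.08 -7.11  0.81]
```

The grip force fell to 60 N, which may be the slackening. I'll hold still and check.

Emit:
arm_command:
  series:
    - [0, 0, 0, 0, 0, 0, 4]
    - [0, 0, 0, 0, 0, 0, 4]
    - [0, 0, 0, 0, 0, 0, 4]
    - [0, 0, 0, 0, 0, 0, 4]
    - [0, 0, 0, 0, 0, 0, 4]

```text
clock: 5.65
ee_pos: [0.6598, -0.1251, 0.2565]
ee_rot: [0.643, 0.766, -0.0, -0.001]
wrist_force: [0.9, 0.6, -1.2]
grip_width: 0.046
finger_force: 82.2
```

Run:
```python
from h import *
im=grab("wrist","w3.png")
goal([.508,.326,.25],10)
z=manip.sense()["ee_pos"][2]+.038
spout("w3.png",326,329,60,z,25)
```

```text
clock 5.7 pos [ 0.6599 -0.1251  0.2568] yaw 10.0 tilt 0.04 q6 -0.42 w 0.046217279294629106 82.23788380622864
 turn z -0.0 shift cm [47.06 -7.13  0.7 ]
spout px [326.00610352 329.44512177] len 0.0059 0.0274 centre [ 0.6606 -0.1249  0.2948] lug yaw 2.6
```

The grip slackened and recovered, and the lug yaw in the hand is still right. I'll go over the manifold and refine outlet 3.

Emit:
arm_command:
  series:
    - [4.3, -1.1, 0, 0, 0, 0, 4]
    - [4.3, -1.1, 0, 0, 0, 0, 4]
    - [4.3, -1.1, 0, 0, 0, 0, 4]
    - [4.3, -1.1, 0, 0, 0, 0, 4]
    - [4.3, -1.1, 0, 0, 0, 0, 4]

```text
clock: 6.2
ee_pos: [0.5676, 0.0786, 0.2573]
ee_rot: [0.643, 0.766, 0.0, 0.0]
wrist_force: [-0.1, -0.5, -0.2]
grip_width: 0.0462
finger_force: 82.6
```

Emit:
arm_command:
  series:
    - [4.3, -1.1, 0, 0, 0, 0, 4]
    - [4.3, -1.1, 0, 0, 0, 0, 4]
    - [4.3, -1.1, 0, 0, 0, 0, 4]
    - [0, 0, 0, 0, 0, 0, 4]

```text
clock: 6.6
ee_pos: [0.5117, 0.2028, 0.2576]
ee_rot: [0.641, 0.768, 0.001, -0.001]
wrist_force: [0.4, -1.2, -2.3]
grip_width: 0.0463
finger_force: 82.6
```

Run:
```python
from h import *
im=grab("wrist","w4.png")
goal([.508,.326,.20],10)
print(proj("wrist",[.508,.326,.111]),proj("wrist",[.508,.326,.12]))
```

```text
clock 6.7 pos [0.5128 0.2006 0.2575] yaw 10.2 tilt 0.03 q6 0.13 w 0.04612285041761299 82.6461660861969
 turn z 0.2 shift cm [12.43  1.7   5.76]
[346.9657424   23.51854356] [347.83276083  20.61189684]
```

View pics/w4.png

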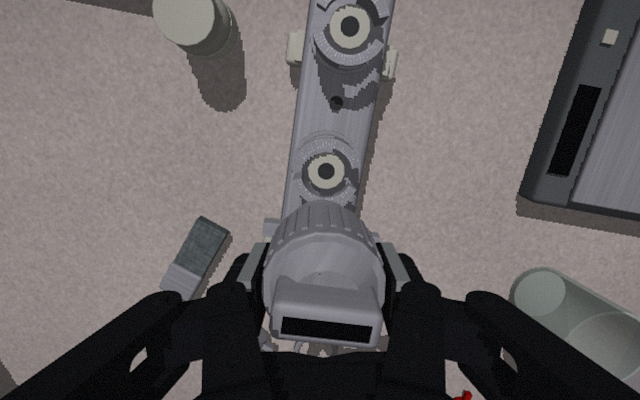

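Outlet 3's disc is at (350,26) and outlet 2's at (326,171), both clear. The jar lid is at (190,18).

Run:
```python
from h import *
im=cv2.imread("pics/w4.png");P=[]
for u,v in((350,26),(326,171)):
    h=25;w=im[max(v-h,0):v+h,u-h:u+h].astype(int)
    m=((w.min(2)>120)&((w[:,:,2]-w[:,:,0])>8)).astype(np.uint8)
    c=max(cv2.findContours(m,0,1)[0],key=cv2.contourArea);e=cv2.fitEllipse(cv2.convexHull(c))
    X=ray("wrist",e[0][0]+u-h,e[0][1]+max(v-h,0),.111);P.append(X);print(e,X.round(4))
d=P[0]-P[1];print(np.linalg.norm(d),np.degrees(np.arctan2(-d[0],d[1])))
z=manip.sense()["ee_pos"][2]+.038
S=spout("w4.png",326,329,60,z,25);e=manip.sense()["ee_pos"];print(S-e)
goal([*P[0][:2],.185],10)
```

```text
((24.490039825439453, 25.370033264160156), (39.5667610168457, 41.907989501953125), 16.240028381347656) [0.5102 0.3245 0.111 ]
((25.052953720092773, 24.968360900878906), (32.792606353759766, 35.88323211669922), 75.46964263916016) [0.5125 0.2149 0.111 ]
0.10953833187302563 1.2024785851158568
spout px [325.89024734 329.48780823] len 0.0058 0.0275 centre [0.5134 0.2008 0.2955] lug yaw 2.8
[0.00061478 0.00018961 0.038     ]
clock 6.7 pos [0.5128 0.2006 0.2575] yaw 10.2 tilt 0.03 q6 0.13 w 0.04612285041761299 82.6461660861969
 turn z 0.2 shift cm [12.24  1.89  7.26]
```

Emit:
arm_command:
  series:
    - [4.1, 0.6, 0, 0, 0, 1.5, 4]
    - [4.1, 0.6, 2, 0, 0, 0, 4]
    - [4.1, 0.65, 3, 0, 0, 0, 4]
    - [0, 0, 2, 0, 0, 0, 4]
    - [0, 0, 0, 0, 0, 0, 4]

```text
clock: 7.15
ee_pos: [0.512, 0.321, 0.1836]
ee_rot: [0.653, 0.757, -0.004, -0.001]
wrist_force: [-0.2, -1.2, -2.0]
grip_width: 0.0462
finger_force: 82.7
```

Run:
```python
from h import *
goal([.5092,.3253,.172],9)
```

```text
clock 7.2 pos [0.512  0.321  0.1836] yaw 8.5 tilt 0.43 q6 0.35 w 0.04624059609602172 82.69264698028564
 turn z -0.5 shift cm [ 0.48 -0.2   1.16]
```

Emit:
arm_command:
  series:
    - [0, 0, 0, 0, 0, 0, 4]
    - [0, 0, 0, 0, 0, 0, 4]

```text
clock: 7.35
ee_pos: [0.5142, 0.321, 0.1902]
ee_rot: [0.654, 0.757, 0.001, 0.001]
wrist_force: [-0.1, 0.8, -1.7]
grip_width: 0.0462
finger_force: 82.7
```

Run:
```python
from h import *
goal([.5092,.3253,.165],9)
```

```text
clock 7.3 pos [0.5142 0.321  0.1902] yaw 8.4 tilt 0.19 q6 0.35 w 0.0461913401803441 82.69908785820007
 turn z -0.6 shift cm [ 0.5  -0.43  2.52]
```

Emit:
arm_command:
  series:
    - [0.25, -0.2, 0, 0, 0, 0, 4]
    - [0.25, -0.2, 0.9, 0, 0, 0, 4]
    - [0, 0, 0.9, 0, 0, 0, 4]
    - [0, 0, 0, 0, 0, 0, 4]

```text
clock: 7.75
ee_pos: [0.5074, 0.3258, 0.1678]
ee_rot: [0.653, 0.757, -0.002, -0.001]
wrist_force: [-0.8, -0.2, -2.4]
grip_width: 0.0459
finger_force: 82.7
```

Run:
```python
from h import *
goal([.5092,.3253,.145],9)
```

```text
clock 7.8 pos [0.5074 0.3258 0.1678] yaw 8.5 tilt 0.2 q6 0.36 w 0.04590013667600331 82.69567966461182
 turn z -0.5 shift cm [-0.07  0.17  2.28]
```

Emit:
arm_command:
  series:
    - [0, 0.1, 0.5, 0, 0, 0, 4]
    - [0, 0, 0.6, 0, 0, 0, 4]
    - [0, 0, 0.6, 0, 0, 0, 4]
    - [0, 0, 0.6, 0, 0, 0, 4]
    - [0, 0, 0, 0, 0, 0, 4]

```text
clock: 8.25
ee_pos: [0.5096, 0.3266, 0.1486]
ee_rot: [0.653, 0.757, 0.001, 0.0]
wrist_force: [-4.0, -1.9, 11.4]
grip_width: 0.0462
finger_force: 84.2
```

Run:
```python
from h import *
goal([.5092,.3253,.145],9)
s=manip.sense();print(s["wrist_force"],s["ft_torque"])
```

```text
clock 8.2 pos [0.5096 0.3266 0.1486] yaw 8.5 tilt 0.12 q6 0.36 w 0.04622434751225899 84.15454387664795
 turn z -0.5 shift cm [-0.12 -0.06  0.36]
[-3.9968723  -1.92552594 11.4488375 ] [-0.36034487  0.74616531 -0.03317751]
```

Emit:
arm_command:
  series:
    - [0, 0, 0.3, 0, 0, 0, 4]
    - [0, 0, 0, 0, 0, 0, 4]
    - [0, 0, 0, 0, 0, 8, 4]
    - [0, 0, 0, 0, 0, 8, 4]
    - [0, 0, 0, 0, 0, 0, 4]

```text
clock: 8.75
ee_pos: [0.5105, 0.327, 0.147]
ee_rot: [0.753, 0.658, 0.003, 0.001]
wrist_force: [-0.8, -0.3, 10.9]
grip_width: 0.0462
finger_force: 84.1
```

Run:
```python
from h import *
goal([.5092,.3253,.145],9)
s=manip.sense();print(s["wrist_force"],s["ft_torque"])
```

```text
clock 8.8 pos [0.5105 0.327  0.147 ] yaw -7.8 tilt 0.32 q6 0.64 w 0.04621709653717073 84.06774044036865
 turn z -16.8 shift cm [-0.15 -0.15  0.2 ]
[-0.78850312 -0.29000528 10.85704715] [-0.17949094  0.12692241 -0.11213732]
```

Emit:
arm_command:
  series:
    - [0, 0, 0.1, 0, 0, 8, 4]
    - [0, 0, 0, 0, 0, 8, 4]
    - [0, 0, 0, 0, 0, 8, 4]
    - [0, 0, 0, 0, 0, 8, 4]
    - [0, 0, 0, 0, 0, 8, 4]

```text
clock: 9.25
ee_pos: [0.511, 0.3271, 0.1467]
ee_rot: [0.933, 0.359, 0.004, -0.0]
wrist_force: [-1.2, -1.0, 12.7]
grip_width: 0.0462
finger_force: 84.2
```

Emit:
arm_command:
  series:
    - [0, 0, 0, 0, 0, 8, 4]
    - [0, 0, 0, 0, 0, 8, 4]
    - [0, 0, 0, 0, 0, 8, 4]
    - [0, 0, 0, 0, 0, 4, 4]
    - [0, 0, 0, 0, 0, 0, 4]

```text
clock: 9.75
ee_pos: [0.5087, 0.3275, 0.1464]
ee_rot: [0.992, 0.126, 0.0, -0.001]
wrist_force: [-10.7, -0.4, 16.6]
grip_width: 0.046
finger_force: 84.7
```

Run:
```python
from h import *
goal([.5092,.3253,.145],-76)
s=manip.sense();print(s["wrist_force"],s["ft_torque"])
im=grab("wrist","w5.png");spout("w5.png",326,329,60,s["ee_pos"][2]+.038,25)
```

```text
clock 9.8 pos [0.5087 0.3275 0.1464] yaw -75.6 tilt 0.16 q6 1.83 w 0.045962548572466184 84.66431379318237
 turn z 0.4 shift cm [-0.01  0.22  0.14]
[-10.68555462  -0.43026633  16.57925956] [-0.28282292  1.969376    0.37701804]
spout px [325.86381149 328.27112579] len 0.0061 0.0275 centre [0.5107 0.3258 0.1844] lug yaw 97.5
```

The lugs are turned about 84° round. I'll let it rise into the pocket and release.

Emit:
arm_command:
  series:
    - [0, 0, -0.4, 0, 0, 0, 4]
    - [0, 0, -0.4, 0, 0, 0, 4]
    - [0, 0, 0, 0, 0, 0, 4]
    - [0, 0, 0, 0, 0, 0, 7]
    - [0, 0, 0, 0, 0, 0, 7]

```text
clock: 10.3
ee_pos: [0.5094, 0.3263, 0.151]
ee_rot: [0.992, 0.126, 0.0, 0.0]
wrist_force: [-1.0, -0.5, -0.6]
grip_width: 0.0696
finger_force: 0.0
```

Emit:
arm_command:
  series:
    - [0, 0, 0, 0, 0, 0, 7.5]
    - [0, 0, -2, 0, 0, 0, 7.5]
    - [0, 0, -4, 0, 0, 0, 8.5]
    - [0, 0, -4, 0, 0, 0, 8.5]
    - [0, 0, -3, 0, 0, 0, 8.5]

```text
clock: 10.8
ee_pos: [0.5097, 0.3262, 0.284]
ee_rot: [0.992, 0.126, 0.001, -0.0]
wrist_force: [-0.0, 0.5, 0.7]
grip_width: 0.0848
finger_force: 0.0
```

Run:
```python
from h import *
goal([.36,.1,.28],90)
s=manip.sense();print(s["wrist_force"])
im=grab("wrist","w6.png");t=grab("top","t1.png")
h,w=t[165:270,180:400].shape[:2]
c=np.vstack([cv2.resize(im,(480,300)),cv2.resize(t[160:280,180:400],(480,262),interpolation=cv2.INTER_CUBIC)]);cv2.imwrite("pics/c1.png",c)
```

```text
clock 10.8 pos [0.5097 0.3262 0.284 ] yaw -75.6 tilt 0.17 q6 1.83 w 0.08482166606963369 0.0
 turn z -165.6 shift cm [ 14.97 -22.62   0.33]
[-0.03575777  0.48918728  0.73751156]
```

View pics/c1.png

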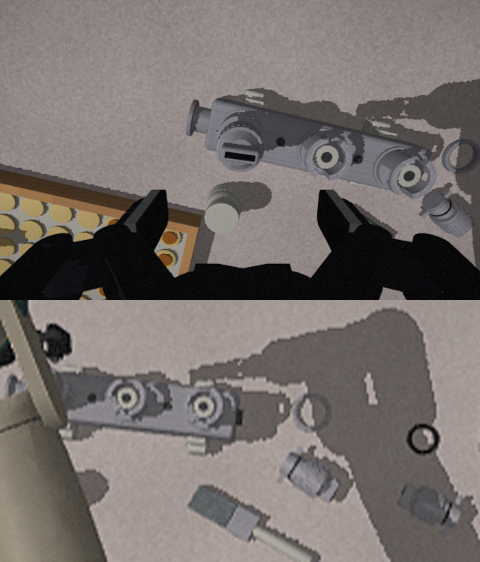

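Nozzle 1 sits upright in outlet 3, at about (240,155) in the crop, and the jar still stands. Next I go above nozzle 3, which is lying with its spout to the right.

Emit:
arm_command:
  series:
    - [0, 0, 0, 0, 0, -7.6, 8.5]
    - [0, 0, 0, 0, 0, -7.6, 8.5]
    - [0, 0, 0, 0, 0, -7.6, 8.5]
    - [0, 0, 0, 0, 0, -7.6, 8.5]
    - [0, 0, 0, 0, 0, -7.6, 8.5]

```text
clock: 11.4
ee_pos: [0.5093, 0.3261, 0.2799]
ee_rot: [0.896, 0.444, -0.001, 0.0]
wrist_force: [-0.6, 0.5, -0.8]
grip_width: 0.0847
finger_force: 0.0
```

Emit:
arm_command:
  series:
    - [0, 0, 0, 0, 0, -7.6, 8.5]
    - [-3.6, 1.4, 0, 0, 0, 0, 8.5]
    - [-3.6, 1.4, 0, 0, 0, 0, 8.5]
    - [-3.6, 1.4, 0, 0, 0, 0, 8.5]
    - [-3.6, 1.4, 0, 0, 0, 0, 8.5]

```text
clock: 11.9
ee_pos: [0.4854, 0.1721, 0.28]
ee_rot: [0.866, 0.5, -0.0, -0.0]
wrist_force: [0.0, 0.0, 0.3]
grip_width: 0.0851
finger_force: 0.0
```

Emit:
arm_command:
  series:
    - [-3.6, 1.4, 0, 0, 0, 0, 8.5]
    - [-3.7, 1.4, 0, 0, 0, 0, 8.5]
    - [-3.7, 1.4, 1, 0, 0, 0, 8.5]
    - [-3.7, 1.4, 1, 0, 0, 0, 8.5]
    - [-3.7, 1.4, 1, 0, 0, 0, 8.5]

```text
clock: 12.4
ee_pos: [0.454, -0.0224, 0.2499]
ee_rot: [0.866, 0.5, -0.0, -0.0]
wrist_force: [-1.1, -0.6, 0.8]
grip_width: 0.0853
finger_force: 0.0
```

Emit:
arm_command:
  series:
    - [-3.7, 1.3, 0.4, 0, 0, 0, 8.5]
    - [0, 0, 0, 0, 0, 0, 8.5]
    - [0, 0, 0, 0, 0, 0, 8.5]

```text
clock: 12.7
ee_pos: [0.4473, -0.0599, 0.2464]
ee_rot: [0.866, 0.499, -0.0, -0.0]
wrist_force: [0.0, 0.0, -0.6]
grip_width: 0.0852
finger_force: 0.0
```

Run:
```python
from h import *
goal([.448,-.06,.25],-30)
im=grab("wrist","w7.png")
```

```text
clock 12.7 pos [ 0.4473 -0.0599  0.2464] yaw -30.1 tilt 0.05 q6 0.31 w 0.08518637264389828 0.0
 turn z -0.1 shift cm [ 0.03  0.07 -0.36]
```

View pics/w7.png

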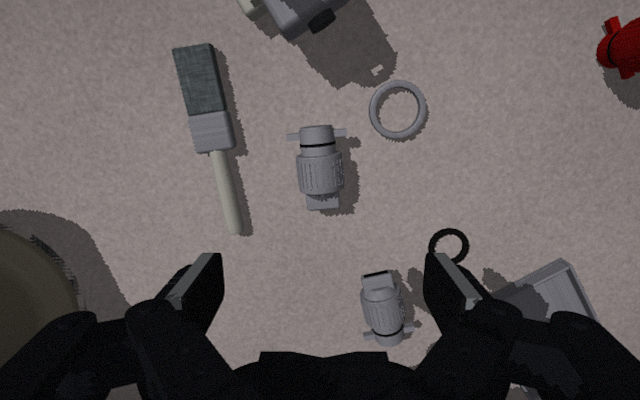

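Nozzle 3 is centred near (320,173), with lugs level at (318,133) and its spout end at (323,208). Nozzle 2 is at (383,305).

Run:
```python
from h import *
F=ray("wrist",317,126,.024);S=ray("wrist",323,209,.024);G=ray("wrist",320.5,173,.024)
d=(S-F);print("n3",F.round(3),S.round(3),"len",np.linalg.norm(d).round(3),"s yaw",np.degrees(np.arctan2(d[1],d[0])).round(1),"ring",G.round(4), (F+d/np.linalg.norm(d)*.047).round(4))
F=ray("wrist",386,345,.024);S=ray("wrist",378,274,.024);d=S-F;print("n2",F.round(3),S.round(3),np.linalg.norm(d).round(3),np.degrees(np.arctan2(d[1],d[0])).round(1))
s=manip.sense();print(s["qpos"].round(2) if hasattr(s["qpos"],"round") else s["qpos"])
goal([G[0],G[1],.2],-26)
```

```text
n3 [ 0.466 -0.016  0.024] [ 0.427 -0.096  0.024] len 0.088 s yaw -116.1 ring [ 0.4444 -0.0602  0.024 ] [ 0.4451 -0.0587  0.024 ]
n2 [ 0.406 -0.286  0.024] [ 0.442 -0.195  0.024] 0.097 68.2
[-0.21 -0.16  1.6   0.    1.7   0.31]
clock 12.8 pos [ 0.4475 -0.0591  0.2467] yaw -30.0 tilt 0.03 q6 0.31 w 0.08505671741250918 0.0
 turn z -4.0 shift cm [-0.23 -0.23  4.67]
```

Emit:
arm_command:
  series:
    - [0, 0, 0, 0, 0, -4, 8.5]
    - [0, 0, 0, 0, 7.5, 0, 8.5]
    - [0, 0, 0, 0, 7.5, 0, 8.5]
    - [0, 0, 0, 0, 7.5, 0, 8.5]
    - [0, 0, 0, 0, 7.5, 0, 8.5]

```text
clock: 13.25
ee_pos: [0.4481, -0.0582, 0.2479]
ee_rot: [0.818, 0.513, 0.222, -0.138]
wrist_force: [-0.4, -0.1, 0.3]
grip_width: 0.0849
finger_force: 0.0
```

Emit:
arm_command:
  series:
    - [0, 0, 0, 0, 7.5, 0, 8.5]
    - [0, 0, 0, 0, 7.5, 0, 8.5]
    - [0, 0, 0, 0, 0, 0, 8.5]
    - [0, 0, 0, 0, 0, 0, 8.5]

```text
clock: 13.65
ee_pos: [0.4476, -0.0589, 0.2468]
ee_rot: [0.784, 0.49, 0.323, -0.203]
wrist_force: [0.5, -0.4, -0.2]
grip_width: 0.0852
finger_force: 0.0
```

```bash
cat >> h.py <<'E'
def want(G,ydir_yaw,tilt):
    """TCP pose with closing line at yaw, tool z leaned by tilt towards tool x; report needed move in present tool axes"""
    s=manip.sense();r=R.from_quat(s["ee_rot"]);y=np.radians(ydir_yaw)
    base=np.array([[-np.sin(y),np.cos(y),0],[np.cos(y),np.sin(y),0],[0,0,-1.]]).T
    t=R.from_matrix(base)*R.from_rotvec([0,tilt,0],degrees=True)
    p=np.array(G)+.005*t.as_matrix()[:,2]
    print("pos",np.round(s["ee_pos"],4),"q",np.round(s["qpos"],2),"w",round(s["grip_width"],4),round(s["finger_force"],1),"F",np.round(s["wrist_force"],1))
    print(" tool z",r.as_matrix()[:,2].round(3),"y",r.as_matrix()[:,1].round(3))
    print(" shift cm",(r.as_matrix().T@(p-s["ee_pos"])*100).round(2),"turn deg",np.degrees((r.inv()*t).as_rotvec()).round(1))
E
python3 - <<'E'
from h import *
want([.4447,-.0595,.024],-26.1,45)
E
```

```text
pos [ 0.4476 -0.0589  0.2468] q [-0.64 -0.18  1.78  0.77  1.69 -0.15] w 0.0852 0.0 F [ 0.5 -0.4 -0.2]
 tool z [ 0.308  0.635 -0.709] y [ 0.899 -0.437 -0.001]
 shift cm [-15.84  -0.22  16.17] turn deg [-0.2  0.1  0.1]
```

Emit:
arm_command:
  series:
    - [-3.0, 0, 3.1, 0, 0, 0, 8.5]
    - [-3.0, -0.2, 3.1, 0, 0, 0, 8.5]
    - [-3.0, 0, 3.0, 0, 0, 0, 8.5]
    - [-3.0, 0, 3.0, 0, 0, 0, 8.5]
    - [0, 0, 0, 0, 0, 0, 8.5]

```text
clock: 14.15
ee_pos: [0.4443, -0.0546, 0.0718]
ee_rot: [0.784, 0.49, 0.321, -0.207]
wrist_force: [0.4, 0.0, 0.4]
grip_width: 0.0853
finger_force: 0.0
```

Run:
```python
from h import *
want([.4447,-.0595,.024],-26.1,45)
im=grab("wrist","w8.png");t=manip.camera_params("wrist")
print(proj("wrist",[.4447,-.0595,.024]))
```

```text
pos [ 0.4443 -0.0546  0.0718] q [-0.64  0.05  1.94  0.78  1.41 -0.42] w 0.0853 0.0 F [0.4 0.  0.4]
 tool z [ 0.301  0.639 -0.708] y [ 0.901 -0.434 -0.009]
 shift cm [-3.67  0.3   3.58] turn deg [-0.6  0.1 -0.1]
[323.28922891 305.63200008]
```

View pics/w8.png

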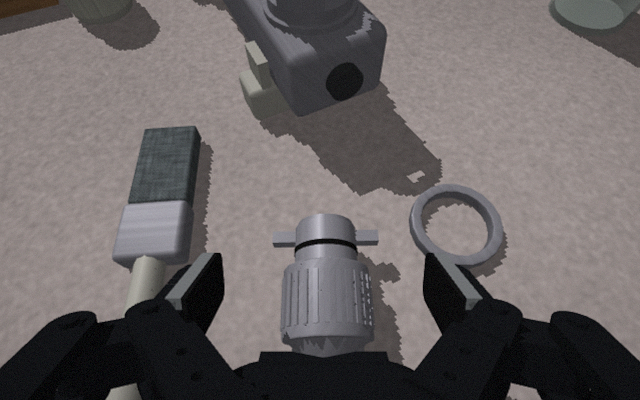

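Nozzle 3 is centred between the open fingers at (327,300), and the brush and ring are clear of them. I'll descend and grip.

Emit:
arm_command:
  series:
    - [-1.3, 0.1, 1.3, 0, 0, 0, 8.5]
    - [-1.3, 0.1, 1.3, 0, 0, 0, 8.5]
    - [-1.0, 0.1, 0.9, 0, 0, 0, 8.5]
    - [0, 0, 0, 0, 0, 0, 8.5]

```text
clock: 14.6
ee_pos: [0.4499, -0.0593, 0.0273]
ee_rot: [0.783, 0.491, 0.324, -0.202]
wrist_force: [0.2, 0.4, 1.3]
grip_width: 0.0849
finger_force: 0.0
```

Run:
```python
from h import *
want([.4447,-.0595,.024],-26.1,45)
```

```text
pos [ 0.4499 -0.0593  0.0273] q [-0.64  0.15  1.94  0.8   1.33 -0.5 ] w 0.0849 0.0 F [0.2 0.4 1.3]
 tool z [ 0.31   0.635 -0.708] y [ 0.9   -0.436  0.002]
 shift cm [-0.41 -0.46  0.56] turn deg [-0.1  0.   0.3]
```

Emit:
arm_command:
  series:
    - [-0.4, -0.3, 0.4, 0, 0, 0, 8.5]
    - [0, 0, 0, 0, 0, 0, 4]
    - [0, 0, 0, 0, 0, 0, 4]
    - [0, 0, 0, 0, 0, 0, 4]
    - [0, 0, 0, 0, 0, 0, 4]

```text
clock: 15.1
ee_pos: [0.4465, -0.0581, 0.0211]
ee_rot: [0.783, 0.49, 0.325, -0.202]
wrist_force: [-2.8, -2.0, 5.6]
grip_width: 0.0464
finger_force: 81.3
```

Run:
```python
from h import *
want([.4447,-.0595,.024],-26.1,45)
```

```text
pos [ 0.4465 -0.0581  0.0211] q [-0.64  0.16  1.95  0.8   1.32 -0.52] w 0.0464 81.3 F [-2.8 -2.   5.6]
 tool z [ 0.31   0.636 -0.707] y [ 0.899 -0.438  0.001]
 shift cm [ 0.06 -0.1   0.15] turn deg [-0.  -0.   0.2]
```

Emit:
arm_command:
  series:
    - [1, 0, -1, 0, 0, 0, 4]
    - [2.5, 0, -2.5, 0, 0, 0, 4]
    - [2.5, 0, -2.5, 0, 0, 0, 4]
    - [2.5, 0, -2.5, 0, 0, 0, 4]
    - [0, 0, 0, 0, 0, 0, 4]

```text
clock: 15.6
ee_pos: [0.4478, -0.059, 0.1449]
ee_rot: [0.783, 0.491, 0.326, -0.199]
wrist_force: [0.6, -0.8, -1.9]
grip_width: 0.0465
finger_force: 82.1
```

Emit:
arm_command:
  series:
    - [0, 0, 0, 0, -6, 0, 4]
    - [0, 0, 0, 0, -6, 0, 4]
    - [0, 0, 0, 0, -6, 0, 4]
    - [0, 0, 0, 0, -6, 0, 4]
    - [0, 0, 0, 0, -6, 0, 4]

```text
clock: 16.1
ee_pos: [0.4457, -0.0579, 0.1395]
ee_rot: [0.841, 0.526, 0.109, -0.068]
wrist_force: [-0.9, 0.1, -2.7]
grip_width: 0.0463
finger_force: 81.9
```

Emit:
arm_command:
  series:
    - [0, 0, 0, 0, -6, 0, 4]
    - [0, 0, 0, 0, -6, 0, 4]
    - [0, 0, 0, 0, -6, 0, 4]
    - [0, 0, 0, 0, -6, 0, 4]
    - [0, 0, 0, 0, -6, 0, 4]

```text
clock: 16.6
ee_pos: [0.4458, -0.0576, 0.1395]
ee_rot: [0.84, 0.526, -0.113, 0.07]
wrist_force: [-0.4, -0.4, -1.9]
grip_width: 0.0457
finger_force: 82.0
```

Emit:
arm_command:
  series:
    - [0, 0, 0, 0, -6, 0, 4]
    - [0, 0, 0, 0, -6, 0, 4]
    - [0, 0, 0, 0, -6, 0, 4]
    - [0, 0, 0, 0, -6, 0, 4]
    - [0, 0, 0, 0, -6, 0, 4]

```text
clock: 17.1
ee_pos: [0.4459, -0.0575, 0.1393]
ee_rot: [0.782, 0.49, -0.326, 0.204]
wrist_force: [0.6, -0.4, -1.6]
grip_width: 0.0463
finger_force: 82.0
```

Run:
```python
from h import *
want([.4447,-.0595,.048],-26.1,-45)
im=grab("side","s1.png");x=grab("top","t2.png")
p=proj("side",manip.sense()["ee_pos"]).round().astype(int);print(p)
a=im[max(p[1]-60,0):p[1]+60,p[0]-90:p[0]+90]
p=proj("top",manip.sense()["ee_pos"]).round().astype(int)
b=x[p[1]-60:p[1]+60,p[0]-90:p[0]+90]
cv2.imwrite("pics/c2.png",np.hstack([cv2.resize(a,(400,267),interpolation=2),cv2.resize(b,(400,267),interpolation=2)]))
```

```text
pos [ 0.4459 -0.0575  0.1393] q [ 0.14  0.24  1.58 -0.65  1.79  0.6 ] w 0.0463 82.0 F [ 0.6 -0.4 -1.6]
 tool z [-0.311 -0.639 -0.704] y [ 0.9   -0.437 -0.001]
 shift cm [ 6.32 -0.01  7.09] turn deg [0.1 0.2 0.2]
[281 227]
```

View pics/c2.png

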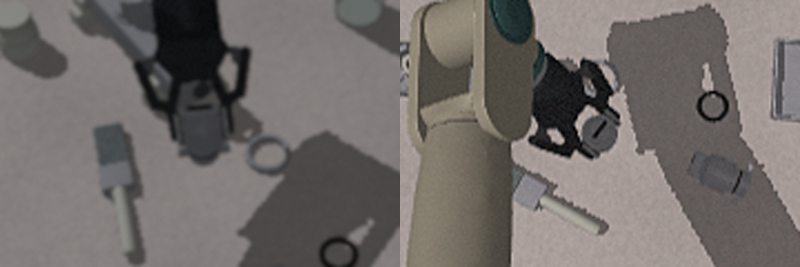

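The nozzle is upright, spout up, held at a 45° lean. I'll set it down on the table.

Emit:
arm_command:
  series:
    - [2, 0, 2.2, 0, 0, 0, 4]
    - [2, 0, 2.2, 0, 0, 0, 4]
    - [1.2, 0, 1.4, 0, 0, 0, 4]
    - [0.7, 0, 0.8, 0, 0, 0, 4]
    - [0, 0, 0, 0, 0, 0, 4]

```text
clock: 17.7
ee_pos: [0.4431, -0.0626, 0.0507]
ee_rot: [0.783, 0.49, -0.325, 0.202]
wrist_force: [0.5, -0.1, -2.0]
grip_width: 0.0463
finger_force: 82.2
```

Emit:
arm_command:
  series:
    - [0.15, 0, 0.15, 0, 0, 0, 4]
    - [0.15, 0, 0.15, 0, 0, 0, 4]
    - [0, 0, 0, 0, 0, 0, 4]

```text
clock: 18.0
ee_pos: [0.4442, -0.0621, 0.0481]
ee_rot: [0.784, 0.49, -0.324, 0.203]
wrist_force: [0.6, -0.8, -1.6]
grip_width: 0.0464
finger_force: 82.2
```

Run:
```python
from h import *
want([.4447,-.0595,.048],-26.1,-45)
```

```text
pos [ 0.4442 -0.0621  0.0481] q [ 0.13  0.37  1.62 -0.63  1.64  0.7 ] w 0.0464 82.2 F [ 0.6 -0.8 -1.6]
 tool z [-0.308 -0.635 -0.708] y [ 0.899 -0.437  0.001]
 shift cm [ 0.19 -0.08  0.33] turn deg [ 0.2 -0.1  0.1]
```

No contact yet, so I go down in 2 mm steps.

Emit:
arm_command:
  series:
    - [0.15, 0, 0.15, 0, 0, 0, 4]
    - [0.15, 0, 0.15, 0, 0, 0, 4]
    - [0, 0, 0, 0, 0, 0, 4]

```text
clock: 18.3
ee_pos: [0.4445, -0.0621, 0.0468]
ee_rot: [0.783, 0.489, -0.325, 0.204]
wrist_force: [-5.1, 4.9, 20.5]
grip_width: 0.0464
finger_force: 84.3
```

Emit:
arm_command:
  series:
    - [0.15, 0, 0.15, 0, 0, 0, 4]
    - [0, 0, 0, 0, 0, 0, 4]

```text
clock: 18.5
ee_pos: [0.4446, -0.0622, 0.0467]
ee_rot: [0.783, 0.488, -0.326, 0.205]
wrist_force: [-9.9, 7.2, 33.5]
grip_width: 0.0459
finger_force: 85.4
```

Emit:
arm_command:
  series:
    - [-0.15, 0, -0.2, 0, 0, 0, 4]
    - [0, 0, 0, 0, 0, 0, 6]
    - [0, 0, 0, 0, 0, 0, 8.5]
    - [0, 0, 0, 0, 0, 0, 8.5]
    - [0, 0, -2, 0, 0, 0, 8.5]

```text
clock: 19.0
ee_pos: [0.4485, -0.05, 0.0562]
ee_rot: [0.783, 0.49, -0.327, 0.202]
wrist_force: [1.3, 0.7, 0.0]
grip_width: 0.0851
finger_force: 0.0
```

Emit:
arm_command:
  series:
    - [0, 0, -4, 0, 0, 0, 8.5]
    - [-3, 0, -3, 0, 0, 0, 8.5]
    - [-3, 0, -3, 0, 6, 0, 8.5]
    - [-3, 0, -3, 0, 6, 0, 8.5]
    - [0, 0, 0, 0, 8, 0, 8.5]

```text
clock: 19.5
ee_pos: [0.4628, -0.0274, 0.2192]
ee_rot: [0.829, 0.518, -0.177, 0.117]
wrist_force: [1.1, -0.6, -0.2]
grip_width: 0.0849
finger_force: 0.0
```

Emit:
arm_command:
  series:
    - [0, 0, 0, 0, 8, 0, 8.5]
    - [0, 0, 0, 0, 8, 0, 8.5]
    - [0, 0, 0, 0, 8, 0, 8.5]
    - [0, 0, 0, 0, 0, 0, 8.5]

```text
clock: 19.9
ee_pos: [0.4602, -0.0295, 0.2138]
ee_rot: [0.849, 0.529, -0.006, 0.005]
wrist_force: [-0.3, -0.4, 0.3]
grip_width: 0.0852
finger_force: 0.0
```

Run:
```python
from h import *
want([.4447,-.0595,.25],-26.1,0)
goal([.4447,-.0595,.25],-26)
print(proj("wrist",[.4447,-.0595,.088]))
im=grab("wrist","w9.png")
try: spout("w9.png",*proj("wrist",[.4447,-.0595,.088]).round().astype(int),40)
except Exception as e: print(e)
```

```text
pos [ 0.4602 -0.0295  0.2138] q [-0.14 -0.12  1.63 -0.01  1.63  0.32] w 0.0852 0.0 F [-0.3 -0.4  0.3]
 tool z [-0.005 -0.014 -1.   ] y [ 0.897 -0.441  0.001]
 shift cm [-3.42 -0.06 -3.07] turn deg [ 0.1  0.9 -0.1]
clock 19.9 pos [ 0.4602 -0.0295  0.2138] yaw -26.2 tilt 0.87 q6 0.32 w 0.08515436584384176 0.0
 turn z -0.2 shift cm [-3.43 -0.07 -3.57]
[321.36090563 232.43296386]
spout px [323.51244354 232.23868942] len 0.0053 0.0266 centre [ 0.4461 -0.06    0.088 ] lug yaw 150.9
```

Nozzle 3 now stands at (0.446, -0.060) with lug yaw -29°. I'll regrip it from above.

Emit:
arm_command:
  series:
    - [-1.7, 0.05, 1.5, 0, 0.9, 0, 8.5]
    - [-1.7, 0.05, 4, 0, 0, 0, 8.5]
    - [0, 0, 4, 0, 0, 0, 8.5]
    - [0, 0, 4, 0, 0, 0, 8.5]
    - [0, 0, 2, 0, 0, 0, 8.5]

```text
clock: 20.45
ee_pos: [0.4442, -0.0583, 0.0543]
ee_rot: [0.847, 0.531, -0.004, -0.001]
wrist_force: [-0.4, -0.3, 1.0]
grip_width: 0.085
finger_force: 0.0
```

Run:
```python
from h import *
goal([.446,-.060,.049],-26)
```

```text
clock 20.4 pos [ 0.4442 -0.0583  0.0543] yaw -25.8 tilt 0.52 q6 0.24 w 0.08497639582098224 0.0
 turn z 0.2 shift cm [-0.07  0.24  0.52]
```

Emit:
arm_command:
  series:
    - [0, 0.1, 0.4, 0, 0, 0, 8.5]
    - [0, 0, 0, 0, 0, 0, 4]
    - [0, 0, 0, 0, 0, 0, 4]
    - [0, 0, 0, 0, 0, 0, 4]
    - [0, 0, 0, 0, 0, 0, 4]

```text
clock: 20.95
ee_pos: [0.4485, -0.0597, 0.0566]
ee_rot: [0.848, 0.53, 0.0, 0.002]
wrist_force: [-1.0, 1.1, 4.9]
grip_width: 0.0461
finger_force: 81.3
```

Run:
```python
from h import *
goal([.446,-.060,.049],-26)
```

```text
clock 20.9 pos [ 0.4485 -0.0597  0.0566] yaw -25.9 tilt 0.18 q6 0.24 w 0.046092945705641916 81.27881169319153
 turn z 0.1 shift cm [-0.13 -0.21  0.75]
```

Emit:
arm_command:
  series:
    - [0, 0, -2, 0, 0, 0, 4]
    - [0, 0, -4, 0, 0, -7.5, 4]
    - [0, 0, -4.5, 0, 0, -7.5, 4]
    - [0, 0, -4.5, 0, 0, -7.5, 4]
    - [0, 0, -4.5, 0, 0, -7.5, 4]

```text
clock: 21.45
ee_pos: [0.4472, -0.0593, 0.2524]
ee_rot: [0.68, 0.733, -0.001, 0.001]
wrist_force: [1.5, -0.6, -1.5]
grip_width: 0.0457
finger_force: 82.3
```

Emit:
arm_command:
  series:
    - [0, 0, 0, 0, 0, 0, 4]
    - [0, 0, 0, 0, 0, 0, 4]

```text
clock: 21.65
ee_pos: [0.4478, -0.0594, 0.251]
ee_rot: [0.682, 0.731, -0.0, 0.002]
wrist_force: [-0.1, 0.1, -2.1]
grip_width: 0.0459
finger_force: 82.4
```

Run:
```python
from h import *
im=grab("wrist","w10.png")
z=manip.sense()["ee_pos"][2]+.038
spout("w10.png",326,329,60,z,25)
goal([.5114,.15,.25],4)
```

```text
spout px [326.41133118 320.72408295] len 0.0054 0.0254 centre [ 0.4479 -0.056   0.2872] lug yaw 2.4
clock 21.7 pos [ 0.4472 -0.0593  0.2492] yaw 4.0 tilt 0.11 q6 -0.28 w 0.045909809514496386 82.39352345466614
 turn z -0.0 shift cm [20.43  7.86 -0.12]
```

Emit:
arm_command:
  series:
    - [3.9, 1.2, 0, 0, 0, 0.6, 4]
    - [3.9, 1.2, 0, 0, 0, 0.6, 4]
    - [3.9, 1.2, 0, 0, 0, 0, 4]
    - [3.9, 1.2, 0, 0, 0, 0, 4]
    - [3.9, 1.2, 0, 0, 0, 0, 4]

```text
clock: 22.2
ee_pos: [0.4959, 0.1402, 0.2471]
ee_rot: [0.69, 0.724, -0.002, -0.001]
wrist_force: [0.3, -0.9, -2.1]
grip_width: 0.0458
finger_force: 82.4
```

Emit:
arm_command:
  series:
    - [3.9, 1.2, 0, 0, 0, 0, 4]
    - [3.6, 1.0, 0, 0, 0, 0, 4]
    - [0, 0, 2, 0, 0, 0, 4]
    - [0, 0, 2, 0, 0, 0, 4]
    - [0, 0, 0, 0, 0, 0, 4]

```text
clock: 22.7
ee_pos: [0.5126, 0.2142, 0.2036]
ee_rot: [0.689, 0.724, -0.005, -0.002]
wrist_force: [-1.5, -0.5, -1.3]
grip_width: 0.0456
finger_force: 82.4
```

Run:
```python
from h import *
goal([.5115,.2163,.172],2.8)
```

```text
clock 22.7 pos [0.5126 0.2142 0.2036] yaw 2.8 tilt 0.63 q6 0.28 w 0.04556342518688551 82.44322657585144
 turn z 0.0 shift cm [ 0.23 -0.07  3.16]
```

Emit:
arm_command:
  series:
    - [0.2, 0, 0.8, 0, 0, 0, 4]
    - [0, 0, 0.8, 0, 0, 0, 4]
    - [0, 0, 0.8, 0, 0, 0, 4]
    - [0, 0, 0, 0, 0, 0, 4]
    - [0, 0, 0, 0, 0, 0, 4]

```text
clock: 23.2
ee_pos: [0.5146, 0.2165, 0.1852]
ee_rot: [0.689, 0.724, -0.001, 0.0]
wrist_force: [-0.2, -0.6, -1.6]
grip_width: 0.0458
finger_force: 82.4
```

Run:
```python
from h import *
goal([.5115,.2163,.1516],2.8)
print(manip.sense()["wrist_force"])
```

```text
clock 23.2 pos [0.5146 0.2165 0.1852] yaw 2.8 tilt 0.09 q6 0.28 w 0.04578595848731498 82.4480402469635
 turn z 0.0 shift cm [ 0.   -0.31  3.36]
[-0.15027841 -0.63684582 -1.55432321]
```

Emit:
arm_command:
  series:
    - [0, -0.3, 0, 0, 0, 0, 4]
    - [0, 0, 0.6, 0, 0, 0, 4]
    - [0, 0, 0.6, 0, 0, 0, 4]
    - [0, 0, 0, 0, 0, 0, 4]

```text
clock: 23.6
ee_pos: [0.5114, 0.2166, 0.172]
ee_rot: [0.689, 0.725, -0.001, -0.0]
wrist_force: [1.8, 1.7, -2.9]
grip_width: 0.0458
finger_force: 82.2
```

Emit:
arm_command:
  series:
    - [0, 0, 0.6, 0, 0, 0, 4]
    - [0, 0, 0.6, 0, 0, 0, 4]
    - [0, 0, 0.4, 0, 0, 0, 4]
    - [0, 0, 0, 0, 0, 0, 4]

```text
clock: 24.0
ee_pos: [0.5119, 0.2167, 0.1583]
ee_rot: [0.689, 0.725, 0.0, 0.001]
wrist_force: [-2.7, 0.5, 8.8]
grip_width: 0.0458
finger_force: 83.3
```

Run:
```python
from h import *
goal([.5115,.2163,.1516],2.8)
print(manip.sense()["wrist_force"])
```

```text
clock 24.0 pos [0.5119 0.2167 0.1583] yaw 2.9 tilt 0.07 q6 0.28 w 0.04582675417855783 83.26041340827942
 turn z 0.1 shift cm [-0.04 -0.04  0.67]
[-2.71038253  0.54135227  8.75612728]
```

Emit:
arm_command:
  series:
    - [0, 0, 0.4, 0, 0, 0, 4]
    - [0, 0, 0.35, 0, 0, 0, 4]
    - [0, 0, 0, 0, 0, 0, 4]

```text
clock: 24.3
ee_pos: [0.5119, 0.2168, 0.1516]
ee_rot: [0.689, 0.725, 0.0, 0.001]
wrist_force: [-4.4, -0.3, 12.5]
grip_width: 0.0456
finger_force: 83.6
```

Run:
```python
from h import *
goal([.5115,.2163,.1516],2.8)
print(manip.sense()["wrist_force"])
```

```text
clock 24.3 pos [0.5119 0.2168 0.1516] yaw 2.9 tilt 0.09 q6 0.28 w 0.04559320410027036 83.64546060562134
 turn z 0.1 shift cm [-0.04 -0.04 -0.  ]
[-4.37670474 -0.31417855 12.54847947]
```

Emit:
arm_command:
  series:
    - [0, 0, 0, 0, 0, 8, 4]
    - [0, 0, 0, 0, 0, 8, 4]
    - [0, 0, 0, 0, 0, 8, 4]
    - [0, 0, 0, 0, 0, 8, 4]
    - [0, 0, 0, 0, 0, 8, 4]

```text
clock: 24.8
ee_pos: [0.5133, 0.2168, 0.1528]
ee_rot: [0.897, 0.442, 0.003, 0.001]
wrist_force: [0.3, 0.1, 12.9]
grip_width: 0.0459
finger_force: 83.8
```

Emit:
arm_command:
  series:
    - [0, 0, 0, 0, 0, 8, 4]
    - [0, 0, 0, 0, 0, 8, 4]
    - [0, 0, 0, 0, 0, 8, 4]
    - [0, 0, 0, 0, 0, 8, 4]
    - [0, 0, 0, 0, 0, 8, 4]

```text
clock: 25.3
ee_pos: [0.5132, 0.2164, 0.1528]
ee_rot: [0.994, 0.109, 0.003, 0.001]
wrist_force: [-2.4, -1.6, 12.9]
grip_width: 0.0458
finger_force: 83.8
```

Emit:
arm_command:
  series:
    - [0, 0, 0, 0, 0, 4, 4]
    - [0, 0, 0, 0, 0, 0, 4]

```text
clock: 25.5
ee_pos: [0.5123, 0.2166, 0.1527]
ee_rot: [0.997, 0.076, 0.001, 0.0]
wrist_force: [-4.1, -0.9, 15.8]
grip_width: 0.0457
finger_force: 84.0
```

Run:
```python
from h import *
goal([.5115,.2163,.1516],-82)
s=manip.sense();print(s["wrist_force"],s["ft_torque"])
im=grab("wrist","w11.png");spout("w11.png",326,322,60,s["ee_pos"][2]+.0314,25)
```

```text
clock 25.5 pos [0.5123 0.2166 0.1527] yaw -81.2 tilt 0.17 q6 1.75 w 0.04565419705485923 84.03605461120605
 turn z 0.8 shift cm [-0.08  0.01  0.11]
[-4.05817394 -0.86105862 15.83294114] [-0.38294486  0.85441265  0.22372275]
spout px [326.83216095 320.21702576] len 0.0059 0.0275 centre [0.5125 0.2142 0.1841] lug yaw 97.2
```

Slot yaw is 97°, the same as nozzle 1's, so the lugs are at the stop. I'll release and go to nozzle 2.

Emit:
arm_command:
  series:
    - [0, 0, -0.4, 0, 0, 0, 4]
    - [0, 0, -0.4, 0, 0, 0, 4]
    - [0, 0, 0, 0, 0, 0, 4]
    - [0, 0, 0, 0, 0, 0, 7]
    - [0, 0, 0, 0, 0, 0, 7]

```text
clock: 26.05
ee_pos: [0.5113, 0.2162, 0.1569]
ee_rot: [0.997, 0.077, -0.001, 0.001]
wrist_force: [-0.4, 0.3, 0.0]
grip_width: 0.0699
finger_force: 0.0
```

Emit:
arm_command:
  series:
    - [0, 0, 0, 0, 0, 0, 7.5]
    - [0, 0, -2, 0, 0, 0, 7.5]
    - [0, 0, -4, 0, 0, 0, 8.5]
    - [0, 0, -4, 0, 0, 0, 8.5]
    - [0, 0, -3, 0, 0, 0, 8.5]

```text
clock: 26.55
ee_pos: [0.5118, 0.2165, 0.2901]
ee_rot: [0.997, 0.077, 0.001, 0.001]
wrist_force: [0.2, 0.1, 0.7]
grip_width: 0.0849
finger_force: 0.0
```

Emit:
arm_command:
  series:
    - [0, 0, 0, 0, 0, -8.4, 8.5]
    - [0, 0, 0, 0, 0, -8.4, 8.5]
    - [0, 0, 0, 0, 0, -8.4, 8.5]
    - [0, 0, 0, 0, 0, -8.4, 8.5]
    - [0, 0, 0, 0, 0, -8.4, 8.5]

```text
clock: 27.05
ee_pos: [0.5116, 0.2164, 0.2872]
ee_rot: [0.902, 0.432, -0.001, 0.001]
wrist_force: [-0.3, 0.8, -0.2]
grip_width: 0.0851
finger_force: 0.0
```

Emit:
arm_command:
  series:
    - [0, 0, 0, 0, 0, -8.4, 8.5]
    - [0, 0, 0, 0, 0, -8.4, 8.5]
    - [-4.3, 0.9, 0, 0, 0, 0, 8.5]
    - [-4.3, 0.9, 0, 0, 0, 0, 8.5]
    - [-4.3, 0.9, 0, 0, 0, 0, 8.5]

```text
clock: 27.55
ee_pos: [0.487, 0.0857, 0.2873]
ee_rot: [0.831, 0.557, -0.001, 0.0]
wrist_force: [0.7, -1.5, -0.0]
grip_width: 0.0847
finger_force: 0.0
```

Emit:
arm_command:
  series:
    - [-4.3, 0.9, 0, 0, 0, 0, 8.5]
    - [-4.3, 0.9, 0, 0, 0, 0, 8.5]
    - [-4.3, 0.9, 0, 0, 0, 0, 8.5]
    - [-4.3, 0.9, 0.6, 0, 0, 0, 8.5]
    - [-4.3, 0.9, 0.6, 0, 0, 0, 8.5]

```text
clock: 28.05
ee_pos: [0.4468, -0.1307, 0.276]
ee_rot: [0.831, 0.557, -0.001, 0.001]
wrist_force: [1.1, -1.2, 0.7]
grip_width: 0.0852
finger_force: 0.0
```

Emit:
arm_command:
  series:
    - [-4.3, 0.9, 0.6, 0, 0, 0, 8.5]
    - [-4.3, 0.5, 0.6, 0, 0, 0, 8.5]
    - [-2.5, 0.2, 0.6, 0, 0, 0, 8.5]
    - [0, 0, 0, 0, 0, 0, 8.5]
    - [0, 0, 0, 0, 0, 0, 8.5]

```text
clock: 28.55
ee_pos: [0.4198, -0.2378, 0.258]
ee_rot: [0.831, 0.556, -0.001, -0.0]
wrist_force: [0.1, -0.4, -0.0]
grip_width: 0.0853
finger_force: 0.0
```

Run:
```python
from h import *
goal([.4235,-.242,.25],-22)
print(proj("wrist",[.4235,-.242,.024]))
im=grab("wrist","w12.png")
t=grab("top","t3.png")
c=np.vstack([cv2.resize(im,(560,350)),cv2.resize(t[180:270,170:420],(560,202),interpolation=2)]);cv2.imwrite("pics/c3.png",c)
```

```text
clock 28.6 pos [ 0.4198 -0.2378  0.258 ] yaw -22.4 tilt 0.08 q6 -0.2 w 0.08526402341665994 0.0
 turn z -0.4 shift cm [-0.25  0.5   0.8 ]
[327.35244348 170.56660427]
```

View pics/c3.png

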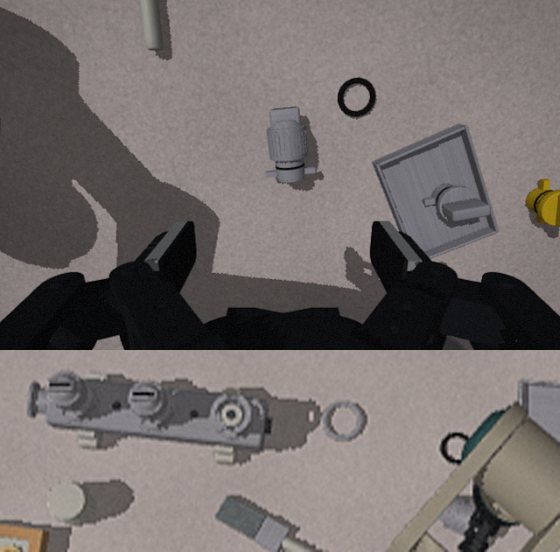

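Outlets 2 and 3 hold nozzles with spouts aligned, and outlet 1 is open. Nozzle 2 lies with its spout end at (326,123) and foot at (332,209) in full-image pixels; its ring is at about (328,164).

Run:
```python
from h import *
im=cv2.imread("pics/w12.png")
# silhouette of ring by saturation-free grey vs. pinkish table
F=ray("wrist",332.5,209,.024);S=ray("wrist",326,122,.024);d=S-F;n=np.linalg.norm(d)
print("len",n.round(3),"yaw",np.degrees(np.arctan2(d[1],d[0])).round(1),"ring",(F+d/n*.048).round(4),ray("wrist",328,163,.024).round(4))
lab=cv2.cvtColor(im,cv2.COLOR_BGR2LAB).astype(int)
w=im[115:215,295:365].astype(int);m=((w[:,:,2]-w[:,:,0])<8).astype(np.uint8)
for r in(20,40,50,60,80,90):
    x=np.flatnonzero(m[r]);print(r+115,x.min()+295,x.max()+295)
want([.4225,-.241,.024],-22,0)
```

```text
len 0.096 yaw 72.1 ring [ 0.4278 -0.2385  0.024 ] [ 0.428 -0.234  0.024]
135 309 351
155 305 357
165 300 359
175 307 364
195 303 364
205 317 361
pos [ 0.4204 -0.237   0.2586] q [-0.59 -0.07  1.5  -0.    1.72 -0.2 ] w 0.085 0.0 F [ 0.4  0.7 -0.1]
 tool z [-0.    -0.001 -1.   ] y [ 0.925 -0.379  0.   ]
 shift cm [-0.26  0.34 23.96] turn deg [ 0.   0.1 -0.3]
```

Emit:
arm_command:
  series:
    - [0, 0, 0, 0, 0, -3.4, 8.5]
    - [0, 0, 0, 0, -7.5, 0, 8.5]
    - [0, 0, 0, 0, -7.5, 0, 8.5]
    - [0, 0, 0, 0, -7.5, 0, 8.5]
    - [0, 0, 0, 0, -7.5, 0, 8.5]

```text
clock: 29.15
ee_pos: [0.4209, -0.2366, 0.2597]
ee_rot: [0.785, 0.561, -0.212, 0.154]
wrist_force: [0.5, -0.4, -1.1]
grip_width: 0.0851
finger_force: 0.0
```

Emit:
arm_command:
  series:
    - [0, 0, 0, 0, -7.5, 0, 8.5]
    - [0, 0, 0, 0, -7.5, 0, 8.5]
    - [0, 0, 0, 0, 0, 0, 8.5]

```text
clock: 29.45
ee_pos: [0.4206, -0.2351, 0.2562]
ee_rot: [0.75, 0.539, -0.313, 0.222]
wrist_force: [-0.0, 0.2, -0.8]
grip_width: 0.0848
finger_force: 0.0
```

Run:
```python
from h import *
want([.4275,-.2385,.024],-19,-45)
```

```text
pos [ 0.4206 -0.2351  0.2562] q [-0.19 -0.03  1.62 -0.78  1.66  0.1 ] w 0.0848 0.0 F [-0.   0.2 -0.8]
 tool z [-0.23  -0.671 -0.705] y [ 0.948 -0.32  -0.004]
 shift cm [16.39  0.86 16.94] turn deg [0.1 0.2 0.4]
```

Emit:
arm_command:
  series:
    - [3, 0.3, 3.1, 0, 0, 0, 8.5]
    - [3, 0.3, 3.1, 0, 0, 0, 8.5]
    - [3, 0.2, 3.1, 0, 0, 0, 8.5]
    - [3, 0, 3.1, 0, 0, 0, 8.5]
    - [0, 0, 0, 0, 0, 0, 8.5]

```text
clock: 29.95
ee_pos: [0.4237, -0.2423, 0.0808]
ee_rot: [0.751, 0.538, -0.314, 0.218]
wrist_force: [-0.2, -0.7, -0.4]
grip_width: 0.0849
finger_force: 0.0
```

Run:
```python
from h import *
want([.4275,-.2385,.024],-19,-45)
im=grab("wrist","w13.png")
print(proj("wrist",[.4275,-.2385,.024]))
```

```text
pos [ 0.4237 -0.2423  0.0808] q [-0.21  0.2   1.76 -0.79  1.39  0.35] w 0.0849 0.0 F [-0.2 -0.7 -0.4]
 tool z [-0.237 -0.665 -0.708] y [ 0.945 -0.326 -0.01 ]
 shift cm [4.35 0.3  4.18] turn deg [-0.4 -0.1  0.4]
[323.84853742 150.38887221]
```

View pics/w13.png

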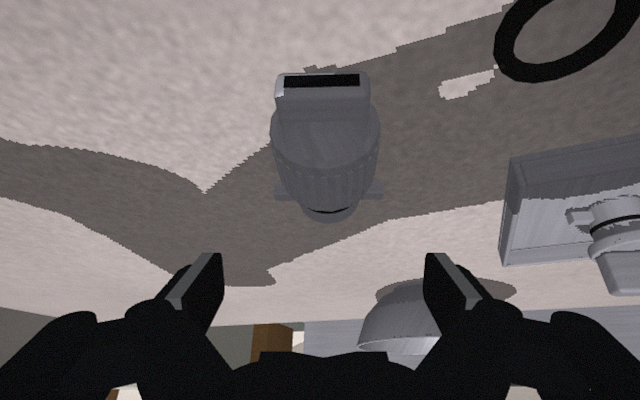

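Nozzle 2 is centred at about (326,150) between the fingers, close to the predicted (324,150), and the tray is clear of the right finger. I'll descend and grip.

Emit:
arm_command:
  series:
    - [1.5, 0.1, 1.5, 0, 0, 0, 8.5]
    - [1.5, 0.1, 1.5, 0, 0, 0, 8.5]
    - [0.9, 0, 0.8, 0, 0, 0, 8.5]
    - [0, 0, 0, 0, 0, 0, 8.5]

```text
clock: 30.4
ee_pos: [0.4291, -0.2434, 0.0322]
ee_rot: [0.752, 0.537, -0.312, 0.223]
wrist_force: [-0.3, -0.3, -0.3]
grip_width: 0.085
finger_force: 0.0
```

Run:
```python
from h import *
want([.4275,-.2385,.024],-19,-45)
```

```text
pos [ 0.4291 -0.2434  0.0322] q [-0.21  0.29  1.76 -0.81  1.32  0.43] w 0.085 0.0 F [-0.3 -0.3 -0.3]
 tool z [-0.23  -0.67  -0.706] y [ 0.946 -0.325  0.   ]
 shift cm [ 0.87 -0.31  0.79] turn deg [0.  0.1 0. ]
```

Emit:
arm_command:
  series:
    - [0.4, -0.2, 0.4, 0, 0, 0, 8.5]
    - [0.4, 0, 0.3, 0, 0, 0, 8.5]
    - [0, 0, 0, 0, 0, 0, 4]
    - [0, 0, 0, 0, 0, 0, 4]
    - [0, 0, 0, 0, 0, 0, 4]

```text
clock: 30.9
ee_pos: [0.4272, -0.242, 0.0214]
ee_rot: [0.752, 0.537, -0.312, 0.223]
wrist_force: [0.9, 2.5, 1.2]
grip_width: 0.0463
finger_force: 80.9
```

Emit:
arm_command:
  series:
    - [0, 0, 0, 0, 0, 0, 4]

```text
clock: 31.0
ee_pos: [0.4273, -0.242, 0.0214]
ee_rot: [0.752, 0.537, -0.312, 0.223]
wrist_force: [-0.4, 1.7, 4.4]
grip_width: 0.0463
finger_force: 81.1
```

Run:
```python
from h import *
want([.4275,-.2385,.024],-19,-45)
```

```text
pos [ 0.4273 -0.242   0.0214] q [-0.2   0.31  1.76 -0.82  1.3   0.45] w 0.0463 81.1 F [-0.4  1.7  4.4]
 tool z [-0.23  -0.67  -0.706] y [ 0.946 -0.325  0.001]
 shift cm [ 0.06 -0.1   0.07] turn deg [0.1 0.1 0. ]
```

Emit:
arm_command:
  series:
    - [-1, 0, -1, 0, 0, 0, 4]
    - [-2.5, 0, -2.5, 0, 0, 0, 4]
    - [-2.5, 0, -2.5, 0, 0, 0, 4]
    - [-2.5, 0, -2.5, 0, 0, 0, 4]
    - [0, 0, 0, 0, 0, 0, 4]

```text
clock: 31.5
ee_pos: [0.4292, -0.2425, 0.147]
ee_rot: [0.753, 0.535, -0.309, 0.226]
wrist_force: [0.3, -0.6, -1.6]
grip_width: 0.0463
finger_force: 81.7
```

Emit:
arm_command:
  series:
    - [0, 0, 0, 0, 6, 0, 4]
    - [0, 0, 0, 0, 6, 0, 4]
    - [0, 0, 0, 0, 6, 0, 4]
    - [0, 0, 0, 0, 6, 0, 4]
    - [0, 0, 0, 0, 6, 0, 4]

```text
clock: 32.0
ee_pos: [0.4269, -0.2415, 0.1409]
ee_rot: [0.807, 0.576, -0.105, 0.075]
wrist_force: [0.0, -0.2, -2.3]
grip_width: 0.0466
finger_force: 81.6
```

Emit:
arm_command:
  series:
    - [0, 0, 0, 0, 6, 0, 4]
    - [0, 0, 0, 0, 6, 0, 4]
    - [0, 0, 0, 0, 6, 0, 4]
    - [0, 0, 0, 0, 6, 0, 4]
    - [0, 0, 0, 0, 6, 0, 4]

```text
clock: 32.5
ee_pos: [0.4268, -0.2419, 0.141]
ee_rot: [0.807, 0.576, 0.107, -0.076]
wrist_force: [0.2, 0.3, -2.3]
grip_width: 0.0462
finger_force: 81.7
```

Emit:
arm_command:
  series:
    - [0, 0, 0, 0, 6, 0, 4]
    - [0, 0, 0, 0, 6, 0, 4]
    - [0, 0, 0, 0, 6, 0, 4]
    - [0, 0, 0, 0, 6, 0, 4]
    - [0, 0, 0, 0, 6, 0, 4]

```text
clock: 33.0
ee_pos: [0.4267, -0.2421, 0.1408]
ee_rot: [0.752, 0.536, 0.312, -0.223]
wrist_force: [0.2, -0.2, -1.8]
grip_width: 0.0464
finger_force: 81.7
```

Run:
```python
from h import *
want([.4275,-.2385,.048],-19,45)
```

```text
pos [ 0.4267 -0.2421  0.1408] q [-0.92  0.28  1.52  0.65  1.8  -0.59] w 0.0464 81.7 F [ 0.2 -0.2 -1.8]
 tool z [ 0.23   0.67  -0.706] y [ 0.946 -0.325 -0.   ]
 shift cm [-6.32 -0.04  7.3 ] turn deg [-0.  -0.1  0. ]
```

Emit:
arm_command:
  series:
    - [-2, 0, 2, 0, 0, 0, 4]
    - [-2, 0, 2, 0, 0, 0, 4]
    - [-1.4, 0, 1.4, 0, 0, 0, 4]
    - [-0.8, 0, 0.8, 0, 0, 0, 4]
    - [0, 0, 0, 0, 0, 0, 4]

```text
clock: 33.5
ee_pos: [0.4262, -0.2412, 0.0518]
ee_rot: [0.752, 0.536, 0.311, -0.224]
wrist_force: [-0.5, 0.7, -1.6]
grip_width: 0.0465
finger_force: 81.8
```

Emit:
arm_command:
  series:
    - [-0.15, 0, 0.15, 0, 0, 0, 4]
    - [-0.15, 0, 0.15, 0, 0, 0, 4]
    - [0, 0, 0, 0, 0, 0, 4]

```text
clock: 33.8
ee_pos: [0.4272, -0.2422, 0.0496]
ee_rot: [0.752, 0.537, 0.311, -0.221]
wrist_force: [-0.2, 0.3, -1.0]
grip_width: 0.0462
finger_force: 81.8
```

Emit:
arm_command:
  series:
    - [-0.12, 0, 0.12, 0, 0, 0, 4]
    - [-0.12, 0, 0.12, 0, 0, 0, 4]
    - [0, 0, 0, 0, 0, 0, 4]

```text
clock: 34.1
ee_pos: [0.4269, -0.2419, 0.0455]
ee_rot: [0.752, 0.537, 0.311, -0.222]
wrist_force: [-0.6, -0.5, -2.4]
grip_width: 0.0465
finger_force: 81.8
```

Emit:
arm_command:
  series:
    - [-0.12, 0, 0.12, 0, 0, 0, 4]
    - [0, 0, 0, 0, 0, 0, 4]

```text
clock: 34.3
ee_pos: [0.4269, -0.2419, 0.0437]
ee_rot: [0.752, 0.537, 0.311, -0.222]
wrist_force: [0.2, 0.1, -1.0]
grip_width: 0.0463
finger_force: 81.8
```

Emit:
arm_command:
  series:
    - [-0.12, 0, 0.12, 0, 0, 0, 4]
    - [0, 0, 0, 0, 0, 0, 4]

```text
clock: 34.5
ee_pos: [0.4269, -0.2419, 0.042]
ee_rot: [0.752, 0.537, 0.311, -0.222]
wrist_force: [-0.3, -0.2, -2.2]
grip_width: 0.0462
finger_force: 81.8
```

Emit:
arm_command:
  series:
    - [-0.1, 0, 0.1, 0, 0, 0, 4]
    - [0, 0, 0, 0, 0, 0, 4]

```text
clock: 34.7
ee_pos: [0.4269, -0.2419, 0.0406]
ee_rot: [0.752, 0.537, 0.311, -0.222]
wrist_force: [-0.4, 0.5, -1.0]
grip_width: 0.0463
finger_force: 81.8
```

Emit:
arm_command:
  series:
    - [-0.1, 0, 0.1, 0, 0, 0, 4]
    - [0, 0, 0, 0, 0, 0, 4]

```text
clock: 34.9
ee_pos: [0.4269, -0.2419, 0.0392]
ee_rot: [0.752, 0.537, 0.311, -0.222]
wrist_force: [0.8, 0.3, -1.4]
grip_width: 0.0464
finger_force: 81.8
```

Emit:
arm_command:
  series:
    - [-0.1, 0, 0.1, 0, 0, 0, 4]
    - [0, 0, 0, 0, 0, 0, 4]

```text
clock: 35.1
ee_pos: [0.427, -0.2421, 0.0385]
ee_rot: [0.752, 0.537, 0.311, -0.222]
wrist_force: [-0.9, 0.2, 3.4]
grip_width: 0.0466
finger_force: 82.4
```

Emit:
arm_command:
  series:
    - [0, 0, 0, 0, 0, 0, 6]
    - [0, 0, 0, 0, 0, 0, 8.5]
    - [0, 0, 0, 0, 0, 0, 8.5]
    - [0, 0, -2, 0, 0, 0, 8.5]
    - [0, 0, -4, 0, 0, 0, 8.5]

```text
clock: 35.6
ee_pos: [0.4125, -0.2801, 0.079]
ee_rot: [0.752, 0.537, 0.311, -0.225]
wrist_force: [-0.7, -1.3, 0.2]
grip_width: 0.085
finger_force: 0.0
```

Emit:
arm_command:
  series:
    - [3, 0, -3, 0, 0, 0, 8.5]
    - [3, 0, -3, 0, -6, 0, 8.5]
    - [3, 0, -3, 0, -6, 0, 8.5]
    - [0, 0, 0, 0, -8, 0, 8.5]
    - [0, 0, 0, 0, -8, 0, 8.5]

```text
clock: 36.1
ee_pos: [0.4151, -0.2786, 0.2099]
ee_rot: [0.805, 0.575, 0.118, -0.081]
wrist_force: [0.2, -0.3, -1.4]
grip_width: 0.0852
finger_force: 0.0
```

Emit:
arm_command:
  series:
    - [0, 0, 0, 0, -8, 0, 8.5]
    - [0, 0, 0, 0, -8, 0, 8.5]
    - [0, 0, 0, 0, -1, 0, 8.5]
    - [0, 0, 0, 0, 0, 0, 8.5]

```text
clock: 36.5
ee_pos: [0.415, -0.2768, 0.2075]
ee_rot: [0.813, 0.582, 0.0, -0.0]
wrist_force: [0.6, -0.2, 0.2]
grip_width: 0.0852
finger_force: 0.0
```

Run:
```python
from h import *
want([.4275,-.2385,.25],-19,0)
p=proj("wrist",[.4275,-.2385,.088]);print(p)
im=grab("wrist","w14.png")
try: spout("w14.png",*p.round().astype(int),40)
except Exception as e: print(e)
```

```text
pos [ 0.415  -0.2768  0.2075] q [-0.66 -0.01  1.54  0.    1.61 -0.33] w 0.0852 0.0 F [ 0.6 -0.2  0.2]
 tool z [-0.     0.001 -1.   ] y [ 0.946 -0.323 -0.   ]
 shift cm [ 4.03 -0.06 -3.75] turn deg [-0.  -0.   0.1]
[321.74419803 142.81243756]
spout px [324.99846649 153.4723053 ] len 0.0266 0.0053 centre [ 0.4269 -0.2471  0.088 ] lug yaw 164.2
```

Nozzle 2 stands at (0.427, -0.247) with lug yaw -16°. I'll regrip it from above.

Emit:
arm_command:
  series:
    - [1.6, 0.1, 1.5, 0, 0, 0, 8.5]
    - [1.7, 0.05, 4, 0, 0, 0, 8.5]
    - [0, 0, 4, 0, 0, 0, 8.5]
    - [0, 0, 3.5, 0, 0, 0, 8.5]
    - [0, 0, 1.5, 0, 0, 0, 8.5]

```text
clock: 37.05
ee_pos: [0.4245, -0.2467, 0.058]
ee_rot: [0.815, 0.58, -0.001, -0.004]
wrist_force: [-0.8, 0.8, 0.4]
grip_width: 0.0848
finger_force: 0.0
```

Run:
```python
from h import *
goal([.427,-.246,.050],-19)
```

```text
clock 37.0 pos [ 0.4245 -0.2467  0.058 ] yaw -19.1 tilt 0.43 q6 -0.27 w 0.08479692283251947 0.0
 turn z -0.1 shift cm [0.14 0.23 0.8 ]
```

Emit:
arm_command:
  series:
    - [0.1, 0.1, 0.6, 0, 0, 0, 8.5]
    - [0, 0, 0, 0, 0, 0, 4]
    - [0, 0, 0, 0, 0, 0, 4]
    - [0, 0, 0, 0, 0, 0, 4]
    - [0, 0, 0, 0, 0, 0, 4]

```text
clock: 37.55
ee_pos: [0.4289, -0.2473, 0.0583]
ee_rot: [0.814, 0.581, -0.0, 0.002]
wrist_force: [-1.1, -0.5, 7.0]
grip_width: 0.0461
finger_force: 81.7
```

Emit:
arm_command:
  series:
    - [0, 0, -2, 0, 0, 0, 4]
    - [0, 0, -4, 0, 0, -6, 4]
    - [0, 0, -4.5, 0, 0, -6, 4]
    - [0, 0, -4.5, 0, 0, -5, 4]
    - [0, 0, -4.5, 0, 0, 0, 4]

```text
clock: 38.05
ee_pos: [0.4279, -0.246, 0.2536]
ee_rot: [0.718, 0.696, -0.001, 0.001]
wrist_force: [0.8, -1.0, -3.1]
grip_width: 0.0459
finger_force: 82.2
```

Emit:
arm_command:
  series:
    - [0, 0, 0, 0, 0, 0, 4]
    - [0, 0, 0, 0, 0, 0, 4]

```text
clock: 38.25
ee_pos: [0.4284, -0.2464, 0.2524]
ee_rot: [0.719, 0.695, -0.0, 0.001]
wrist_force: [0.5, 0.4, -2.6]
grip_width: 0.0455
finger_force: 82.2
```

Run:
```python
from h import *
im=grab("wrist","w15.png")
z=manip.sense()["ee_pos"][2]
for o in(.038,.034,.030): S=spout("w15.png",326,325,60,z+o,25)
goal([.5138,.1065,.25],-2)
```

```text
spout px [326.20521545 312.92419815] len 0.0251 0.0053 centre [ 0.4291 -0.2401  0.2886] lug yaw 2.6
spout px [326.20521545 312.92419815] len 0.0262 0.0056 centre [ 0.429  -0.2428  0.2846] lug yaw 2.6
spout px [326.20521545 312.92419815] len 0.0273 0.0058 centre [ 0.429  -0.2456  0.2806] lug yaw 2.6
clock 38.3 pos [ 0.4279 -0.2461  0.2506] yaw -1.9 tilt 0.1 q6 -0.56 w 0.04547948233045077 82.22227692604065
 turn z 0.1 shift cm [3.553e+01 7.350e+00 2.000e-02]
```

Emit:
arm_command:
  series:
    - [4.4, 0.95, 0, 0, 0, 0.7, 4]
    - [4.4, 1.0, 0, 0, 0, 0.7, 4]
    - [4.4, 1.0, 0, 0, 0, 0, 4]
    - [4.4, 1.0, 0, 0, 0, 0, 4]
    - [4.4, 1.0, 0, 0, 0, 0, 4]

```text
clock: 38.8
ee_pos: [0.4883, -0.0272, 0.2488]
ee_rot: [0.728, 0.686, -0.002, -0.001]
wrist_force: [1.7, -1.4, -2.0]
grip_width: 0.0453
finger_force: 82.2
```

Emit:
arm_command:
  series:
    - [4.4, 1.0, 0, 0, 0, 0, 4]
    - [4.4, 1.0, 0, 0, 0, 0, 4]
    - [4.4, 0.9, 0, 0, 0, 0, 4]
    - [0, 0, 3, 0, 0, 0, 4]
    - [0, 0, 0, 0, 0, 0, 4]

```text
clock: 39.3
ee_pos: [0.5231, 0.1017, 0.2145]
ee_rot: [0.727, 0.687, -0.005, -0.003]
wrist_force: [-0.2, -1.2, -3.1]
grip_width: 0.0457
finger_force: 82.3
```

Emit:
arm_command:
  series:
    - [0, 0, 0, 0, 0, 0, 4]
    - [0, 0, 0, 0, 0, 0, 4]

```text
clock: 39.5
ee_pos: [0.5256, 0.1001, 0.2216]
ee_rot: [0.728, 0.686, -0.001, 0.0]
wrist_force: [0.2, 0.4, -1.3]
grip_width: 0.0455
finger_force: 82.3
```

Run:
```python
from h import *
goal([.5137,.1063,.185],-3.4)
```

```text
clock 39.5 pos [0.5256 0.1001 0.2216] yaw -3.4 tilt 0.09 q6 0.18 w 0.045487706065291525 82.25784659385681
 turn z -0.0 shift cm [ 0.55 -1.22  3.66]
```

Emit:
arm_command:
  series:
    - [0.3, -0.6, 0, 0, 0, 0, 4]
    - [0.25, -0.6, 1, 0, 0, 0, 4]
    - [0, 0, 1.2, 0, 0, 0, 4]
    - [0, 0, 1.0, 0, 0, 0, 4]
    - [0, 0, 0, 0, 0, 0, 4]

```text
clock: 40.0
ee_pos: [0.5131, 0.1067, 0.1869]
ee_rot: [0.728, 0.686, -0.002, -0.001]
wrist_force: [1.0, 0.5, -1.6]
grip_width: 0.0456
finger_force: 82.3
```

Emit:
arm_command:
  series:
    - [0, 0, 0, 0, 0, 0, 4]

```text
clock: 40.1
ee_pos: [0.5138, 0.1069, 0.1887]
ee_rot: [0.728, 0.686, -0.001, 0.0]
wrist_force: [0.4, 0.1, -1.6]
grip_width: 0.046
finger_force: 82.3
```

Run:
```python
from h import *
goal([.5137,.1063,.1533],-3.4)
print(manip.sense()["wrist_force"])
```

```text
clock 40.1 pos [0.5138 0.1069 0.1887] yaw -3.4 tilt 0.11 q6 0.19 w 0.04595568075171097 82.25751757621765
 turn z 0.0 shift cm [-0.05 -0.    3.54]
[ 0.39301908  0.10221327 -1.61707967]
```

On target. I'll go down in stages.

Emit:
arm_command:
  series:
    - [0, 0, 0.6, 0, 0, 0, 4]
    - [0, 0, 0.6, 0, 0, 0, 4]
    - [0, 0, 0.5, 0, 0, 0, 4]
    - [0, 0, 0, 0, 0, 0, 4]

```text
clock: 40.5
ee_pos: [0.5133, 0.107, 0.1707]
ee_rot: [0.727, 0.686, -0.002, -0.0]
wrist_force: [0.2, 0.4, -1.5]
grip_width: 0.0454
finger_force: 82.3
```

Emit:
arm_command:
  series:
    - [0, 0, 0.6, 0, 0, 0, 4]
    - [0, 0, 0.6, 0, 0, 0, 4]
    - [0, 0, 0.5, 0, 0, 0, 4]
    - [0, 0, 0, 0, 0, 0, 4]

```text
clock: 40.9
ee_pos: [0.5141, 0.1072, 0.1564]
ee_rot: [0.727, 0.686, 0.0, 0.001]
wrist_force: [-5.2, 0.0, 12.7]
grip_width: 0.0455
finger_force: 83.5
```

Run:
```python
from h import *
goal([.5137,.1063,.1533],-3.4)
print(manip.sense()["wrist_force"])
```

```text
clock 40.9 pos [0.5141 0.1072 0.1564] yaw -3.3 tilt 0.09 q6 0.19 w 0.0455377435676133 83.53247165679932
 turn z 0.1 shift cm [-0.09 -0.04  0.31]
[-5.15897724  0.02546374 12.70368751]
```

Emit:
arm_command:
  series:
    - [0, 0, 0.35, 0, 0, 0, 4]
    - [0, 0, 0, 0, 0, 0, 4]
    - [0, 0, 0, 0, 0, 8, 4]
    - [0, 0, 0, 0, 0, 8, 4]
    - [0, 0, 0, 0, 0, 8, 4]

```text
clock: 41.4
ee_pos: [0.5156, 0.1074, 0.1547]
ee_rot: [0.856, 0.518, 0.003, 0.002]
wrist_force: [0.1, -0.3, 12.3]
grip_width: 0.0458
finger_force: 83.7
```

Emit:
arm_command:
  series:
    - [0, 0, 0, 0, 0, 8, 4]
    - [0, 0, 0, 0, 0, 8, 4]
    - [0, 0, 0, 0, 0, 8, 4]
    - [0, 0, 0, 0, 0, 8, 4]
    - [0, 0, 0, 0, 0, 8, 4]

```text
clock: 41.9
ee_pos: [0.5155, 0.1072, 0.1547]
ee_rot: [0.981, 0.194, 0.003, 0.001]
wrist_force: [-2.1, -0.5, 12.8]
grip_width: 0.0456
finger_force: 83.6
```

Emit:
arm_command:
  series:
    - [0, 0, 0, 0, 0, 8, 4]
    - [0, 0, 0, 0, 0, 8, 4]
    - [0, 0, 0, 0, 0, 4, 4]
    - [0, 0, 0, 0, 0, 0, 4]

```text
clock: 42.3
ee_pos: [0.5139, 0.1074, 0.1544]
ee_rot: [1.0, 0.023, 0.0, 0.0]
wrist_force: [-9.7, -0.1, 17.0]
grip_width: 0.0456
finger_force: 84.1
```

Run:
```python
from h import *
goal([.5137,.1063,.1533],-88)
s=manip.sense();print(s["wrist_force"],s["ft_torque"])
im=grab("wrist","w16.png");spout("w16.png",326,316,60,s["ee_pos"][2]+.030,25)
```

```text
clock 42.3 pos [0.5139 0.1074 0.1544] yaw -87.4 tilt 0.07 q6 1.66 w 0.04556864410150678 84.08938765525818
 turn z 0.6 shift cm [-0.02  0.11  0.11]
[-9.73103191 -0.13307739 16.97779919] [-0.04965085  1.86298369  0.30424352]
spout px [326.18019104 310.96242523] len 0.0273 0.0058 centre [0.5165 0.1054 0.1844] lug yaw 97.3
```

The slot is at 97°, at the stop again. I'll release, back off towards the robot and check everything.

Emit:
arm_command:
  series:
    - [0, 0, -0.4, 0, 0, 0, 4]
    - [0, 0, -0.4, 0, 0, 0, 4]
    - [0, 0, 0, 0, 0, 0, 4]
    - [0, 0, 0, 0, 0, 0, 7]
    - [0, 0, 0, 0, 0, 0, 7]

```text
clock: 42.85
ee_pos: [0.514, 0.1071, 0.1594]
ee_rot: [1.0, 0.023, 0.0, 0.001]
wrist_force: [0.4, 1.2, 0.6]
grip_width: 0.0696
finger_force: 0.0
```

Emit:
arm_command:
  series:
    - [0, 0, 0, 0, 0, 0, 7.5]
    - [0, 0, -2, 0, 0, 0, 7.5]
    - [0, 0, -4, 0, 0, 0, 8.5]
    - [0, 0, -5, 0, 0, 0, 8.5]
    - [0, 0, -5, 0, 0, 0, 8.5]

```text
clock: 43.35
ee_pos: [0.5136, 0.1071, 0.321]
ee_rot: [1.0, 0.023, -0.001, 0.001]
wrist_force: [0.7, 0.1, 0.4]
grip_width: 0.0853
finger_force: 0.0
```

Emit:
arm_command:
  series:
    - [0, 4, 0, 0, 0, 0, 8.5]
    - [0, 4, 0, 0, 0, 0, 8.5]
    - [-4, 0, 0, 0, 0, 0, 8.5]
    - [-4, 0, 0, 0, 0, 0, 8.5]
    - [-4, 0, 0, 0, 0, 0, 8.5]

```text
clock: 43.85
ee_pos: [0.3966, 0.0213, 0.3192]
ee_rot: [1.0, 0.023, -0.0, 0.001]
wrist_force: [-0.0, -0.2, 0.6]
grip_width: 0.0852
finger_force: 0.0
```

Emit:
arm_command:
  series:
    - [-4, 0, 0, 0, 0, 0, 8.5]
    - [-4, 0, 0, 0, 0, 0, 8.5]
    - [-4, 0, 0, 0, 0, 0, 8.5]
    - [-4, 0, 0, 0, 0, 0, 8.5]
    - [0, 0, 0, 0, 0, 0, 8.5]

```text
clock: 44.35
ee_pos: [0.2356, 0.0143, 0.3217]
ee_rot: [1.0, 0.023, 0.004, 0.001]
wrist_force: [0.8, -0.3, -0.8]
grip_width: 0.085
finger_force: 0.0
```

Run:
```python
from h import *
goal([.36,-.1,.3],-90)
s=manip.sense();print(s["wrist_force"])
a=grab("top","t4.png");b=grab("side","s4.png")
c=np.vstack([cv2.resize(a[160:265,170:470],(780,273),interpolation=2),cv2.resize(b[120:240,160:460],(780,312),interpolation=2)])
cv2.imwrite("pics/c4.png",c)
for X in([.5137,.1063,.191],[.5117,.2163,.191],[.5095,.3263,.191]): print(proj("top",X).round(1),proj("side",X).round(1))
```

```text
clock 44.4 pos [0.2356 0.0143 0.3217] yaw -87.4 tilt 0.44 q6 1.43 w 0.08502498352635526 0.0
 turn z 2.6 shift cm [12.43 11.43  2.28]
[ 0.80442492 -0.29600849 -0.75521997]
[271.7 203.5] [268.  164.8]
[234.6 199.2] [247.2 143.6]
[197.5 195. ] [228.2 124.4]
```

View pics/c4.png

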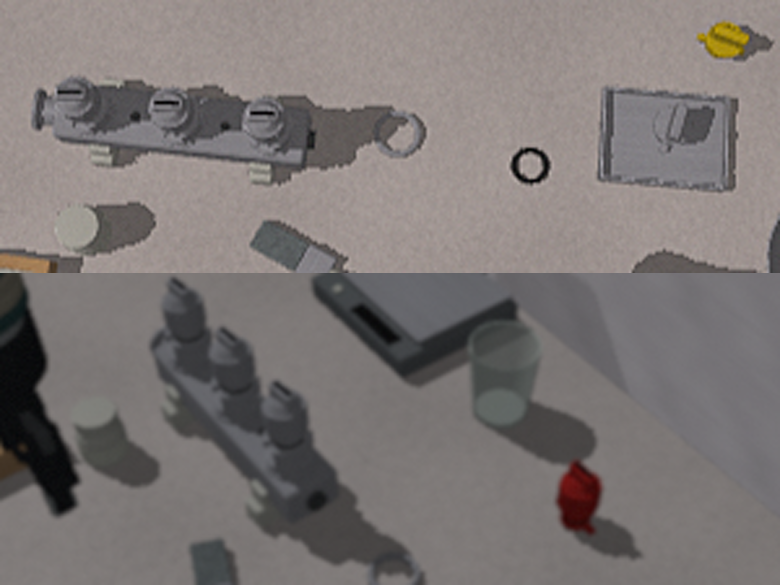

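All three spouts are in line, and their tops in the side view, (228,124), (248,145) and (268,164), match the locked height to about a pixel. The jar stands and the cap is still in its tray. I'll hand the job in.

```bash
python3 -c "
from station import manip
print(manip.close_job())"
```

```text
the job is handed in; nothing more can be done
None
```

All three nozzles are fitted spout up and locked (checked by camera), one per outlet; the cap stayed in its tray as no outlet was left open, the jar still stands, and the job was handed in at about 44 s (no verdict was returned).

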